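Set the sliding fence of a sloping jig to its line, lock it and load the keypad

TASK

Set up the sloping jig for the keypad module: slide the blue fence along its slotted holes until its working face stands on the red line, then tighten the black star knob clockwise until it is firmly tight, so that the fence is locked there. Then lay the loose keypad, keys upward, into the nest between fixed stop and fence, flat on the plate and down against the two pins, and let go of it. Leave the handset, the torque driver and the bottle where they are.

Things in the scene. Friction and masses are not known exactly. Their poses are not given: they have to be found in the camera images.
- jig_plate: Aluminium top plate, 112 mm up the slope, 262 mm across, of a jig fixed to the bench; it slopes 30 degrees, low edge towards the robot. Origin: centre of its top face, 60 mm above the bench. x points up the slope, y across to the left (fixed stop's end), z straight out of the plate. At x = 0, y = -11.5 mm stands a guide screw with a low head, 11 mm high, 17 mm across.
- stop_face (a point): Foot of the dark fixed stop's inner face, at the plate's left end (jig_plate x 0, y 115 mm). The stop is 72 mm long in x, 20 mm high and lies on the +y side of this face. Axes of jig_plate.
- line_mid (a point): Middle of the red setting line on the plate's top face (jig_plate x 0, y 34 mm). The line is 1.6 mm wide and runs along x. Axes of jig_plate.
- nest_mid (a point): Where keypad_mid lies when the keypad is home (jig_plate x -1, y 74.5, z 7 mm): flat, its long rim edge at the pins, half-way between stop and red line (then 81 mm apart). The two steel pins, 8 mm thick and 15 mm high, stand 35.5 mm down the slope (-x) and 28.5 mm to either side (y) of here. Axes of jig_plate.
- fence: Loose-running blue angle bracket with a bare metal working face, about 0.32 kg, lying on the plate; axes as jig_plate's when square (1 degree of play). Origin: foot of its working face (looks to +y), mid-length. Upright: y -8 to 0 mm, 70 mm long in x, 36 mm high. Foot: to y = -126 mm, 44 mm wide, 6 mm thick, with two slotted holes in line along y, round the guide screw and the knob's stud.
- fence_face (a point): Foot of the fence's working face; it belongs on the red line (y = 0 in the frame of line_mid). The slots let it slide along the plate's y only, from 25 mm short of the line (-y) to 8 mm past it. It drags lightly, 1 to 3 N. Axes of the fence.
- fence_grip (a point): Centre of the fence's 8 mm thick upright, 22 mm above the plate: pinch the upright here with the fingers on either side in y, coming down square to the plate.
- clamp_washer: Steel washer under the star knob, 24 mm across, 3 mm thick; it does not turn. Origin: centre of its underside; axes of jig_plate. Loose, it stands 1.5 to 2.5 mm above the fence's foot; tight, it presses the foot to the plate.
- knob_grip (a point): Middle of the grip of the black star knob (jig_plate x 0, y -65.5 mm): 37 mm across, 27 mm high, axis along the plate's z. Clockwise seen from above screws it down, 8 mm a turn. First it turns easily (0.1 N m), for an unknown 1.3 to 1.8 rad, until the washer meets the fence; about 1 rad more brings it to a hard stop, fully tight. It needs a second grasp.
- keypad: Loose steel keypad, about 0.11 kg, keys upward on the bench. Origin: centre of its underside; z out of the keys. Rim plate 78 mm (x) by 62 mm (y), from 11 to 14 mm above the origin; body below it 68 x 54 mm; keys to 18 mm. Grip the rim across y. In the nest its x lies along the plate's y, either way round.
- keypad_mid (a point): Centre of the keypad, 7 mm above its underside; axes of the keypad.
- handset: Black handset, 250 mm long, behind the jig to the right; a bystander. Origin under its middle.
- torque_driver: Blue torque screwdriver, 200 mm long, behind the keypad; a bystander. Origin under its middle.
- solvent_bottle: White squeeze bottle with a red tip, 168 mm tall, 56 mm across, left of the keypad; a bystander. Origin under its middle.
Not all that is in view belongs to the job. What is shaped like the keypad but pink is not meant.

How it is judged:
On the way:
1. The fence's face is on the red line (within 2.5 mm) and the knob is tight: its washer presses the fence down (y of fence_face in the frame of line_mid between -0.0025 and 0.0025 m and contact force between clamp_washer and fence above 40 N), for 0.2 s.
At the end, for the whole second after the job is handed in: The fence's working face stands on the red line within 2.5 mm, the knob is tight (its washer presses the fence with more than 40 N), and the keypad lies flat, keys up, in the nest between fixed stop and fence, its lower long edge at the two pins (within 6 mm), at rest (all of step 1 and x of keypad_mid in the frame of nest_mid between -0.003 and 0.006 m and y of keypad_mid in the frame of nest_mid between -0.0045 and 0.0045 m and z of keypad_mid in the frame of nest_mid between -0.002 and 0.002 m and angle between the z axis of keypad and the z axis of jig_plate, either way round below 0.06 rad and angle between the x axis of keypad and the y axis of jig_plate, either way round below 0.08 rad and linear speed of each of keypad, fence below 0.02 m/s and angle between keypad's own z axis and vertical below 0.8 rad); the robot touches nothing.
It fails at once if The handset, the torque driver or the bottle is moved by more than 30 mm (distance of any of handset, torque_driver, solvent_bottle from where it was at the start of the episode above 0.03 m).
It also fails if it takes over 72 s, if anything falls off the work surface, if the arm or the gripper's body presses on something with over 40 N, if the wrist force passes 120 N, or if a joint passes its speed limit or range.

ROBOT

A 6-joint arm with a two-finger parallel gripper is mounted at the origin on a cart in front of the work surface, level with it; the furniture and walls round the work are solid. World frame = base frame: x ahead of the robot, y to its left, z up, the work surface at z = 0. Lengths are in m, angles in rad, forces in N, time in s.
With the tool pointing down it reaches from about 0.375 to 0.975 m from the base axis. Payload 3.8 kg.
Tool frame: the origin (TCP) lies midway between the tips of the shut fingers; the grasp point (between the pads) lies 19 mm behind it; x points along the fingers, z is the direction in which the jaws open and shut, and the axes are right-handed (so a half turn about x gives the same grasp; the last joint's range is limited). The gripper opens to 85 mm and grips with 20 to 120 N. Pads are 22 mm wide; open, the fingers measure 114 mm over their backs; the gripper's body (76 mm by 85 mm) begins 54 mm behind the grasp point. The pads swing forward as they close: fully open they stand 13 mm farther back than shut.
Start: joints at [-1.203, 0.264, 1.604, -0, 1.274, -0.037], TCP at [0.266, -0.62, 0.195] pointing down, gripper open.
Joint ranges: [-2.63, 2.63], [-0.94, 2.18], [0.31, 2.57], [-1.31, 4.45], [0, 2.66], [-2.55, 2.55]. Speed limits (rad/s): [2.57, 2.57, 3.14, 3.14, 3.14, 3.14].

INTERFACE

Orientations are given as a rotation vector (axis times angle).
In Python, from workcell import * gives the robot as it stands. The module is installed in compiled form; this text tells all that it offers.
- The arm moves only by the tool carry_out, never from a script. Its arguments are lists of equal length, an entry for each row: "offset": the shift along the tool's x, y, z in cm, a list of three; "delta_rot": the turn, a rotation vector about the tool's x, y, z in degrees, a list of three. A call has exactly 5 rows; each row shifts and turns the commanded pose from where the row before left it, along the tool's axes as they then stand; what a row does not reach is not made up. A row lasts 1/12 s, in which the tool goes at most 41.7 mm and 7.16 degrees, less where a joint would pass 70% of its speed; a pose out of reach is approached as far as the arm can. A call is refused whole if a number of a shift passes 4.17 or a number of a turn 7.16, either way. A call with a gripper value outside its range is refused whole. "fingers" is the opening, from -1 (shut) to 1 (fully open), set as the call begins (left out, the last holds). The fingers move at their own pace and stop on an object; "newtons" is the grip in N (left out, the last holds). Time passes only in rows, so rows that do not move let the fingers close, or fill a call up. It gives the time, the measured TCP pose, the force and the opening at its end, in the units of the state.
- read_state(): the state, without advancing time (a new reading comes with each control period).
- read_camera(name): name is "side" or "top"; returns (picture, depth): 420x560x3 uint8, red, green, blue; 420x560 float32, m along the optical axis (not along the pixel's ray), 0 where there is no reading.
- get_calibration(name): a dict with "fx", "fy", "cx", "cy" (pixels), "R" (3x3) and "t" (3): a world point X has camera coordinates R X + t. Camera axes: x right, y down, z forward; pixel columns grow to the right and rows downward; lengths in m; the calibration is good to about 2 mm. A picture is of the moment at which its call begins. get_calibration takes no time and is no camera call.
- finish_job(): hands the job in, once; it reports no verdict.
The state is a dict: "time": time; "q": joint angles; "joint_vel": joint speeds; "joint_torque": joint torques, N m; "tool_pos": TCP position; "tcp_rot": TCP orientation; "wrist_force": force on the tool from outside, world axes, zero at the start; "torque": the same for the moment, N m; "width": opening from 0.0 (shut) to 1.0 (fully open).
Only numpy, scipy, OpenCV 4.12 (cv2) and the standard library are available. Lean on these libraries where they do the work, as an engineer would, in place of code of your own. Each camera call takes 0.05 s, during which the arm holds its last target. There are 200 camera calls.

## Working session

There is one attempt and no reset: what is moved stays moved. The work goes in short steps, Python scripts to look and compute and a tool call to move; the robot and the scene stay as the last step left them, time stands still between calls to the robot, and variables do not carry over. Pictures are saved under pics/ and viewed, about 8 in all and at most 12, crops included, and the job is handed in when it is done.

Besides the shell and the picture viewer there is one more tool, called after "Emit:" as name(argument=value, ...) on one line, values as JSON. carry_out: Moves the arm, as the interface text tells. Its arguments: {"type":"object","properties":{"offset":{"type":"array"},"delta_rot":{"type":"array"},"fingers":{"type":"number"},"newtons":{"type":"number"}},"required":["offset","delta_rot"]}

```bash
mkdir -p pics; cat > h.py <<'E'
from workcell import *
import numpy as np, cv2
from scipy.spatial.transform import Rotation as Ro
def world(name,d,pts):
    k=get_calibration(name);R=np.array(k["R"]);t=np.array(k["t"]);o=[]
    for u,v in pts:
        z=d[int(v),int(u)]; c=np.array([(u-k["cx"])/k["fx"]*z,(v-k["cy"])/k["fy"]*z,z]); o.append(R.T@(c-t))
    return np.array(o)
def cloud(name,d):
    k=get_calibration(name);R=np.array(k["R"]);t=np.array(k["t"])
    v,u=np.mgrid[:420,:560]; c=np.stack([(u-k["cx"])/k["fx"]*d,(v-k["cy"])/k["fy"]*d,d],-1)
    return (c-t)@R
def pix(name,X):
    k=get_calibration(name);c=np.asarray(X)@np.array(k["R"]).T+np.array(k["t"])
    return np.stack([k["fx"]*c[...,0]/c[...,2]+k["cx"],k["fy"]*c[...,1]/c[...,2]+k["cy"]],-1)
def snap(name,tag):
    p,d=read_camera(name); np.savez(f"{tag}.npz",p=p,d=d); cv2.imwrite(f"pics/{tag}.png",p[...,::-1]); return p,d
E
python3 - <<'E'
from h import *
for n in("top","side"):
    snap(n,n+"0"); k=get_calibration(n); print(n,k)
a,b=[cv2.imread(f"pics/{n}0.png") for n in("top","side")]
print(read_state())
E
```

```text
top {'fx': 399.69989729005096, 'fy': 399.69989729005096, 'cx': 284.3756197424857, 'cy': 213.64419801149688, 'R': array([[ 7.85840369e-02, -9.96907454e-01, -2.79010357e-04],
       [-9.73525064e-01, -7.66805873e-02, -2.15334708e-01],
       [ 2.14647381e-01,  1.71934942e-02, -9.76540263e-01]]), 't': array([0.15371955, 0.61961325, 1.14571925])}
side {'fx': 456.6097850728158, 'fy': 456.6097850728158, 'cx': 270.5354803570068, 'cy': 210.1776614388883, 'R': array([[-0.87709262,  0.48021662, -0.0100269 ],
       [ 0.42670622,  0.76943458, -0.47528121],
       [-0.22052289, -0.42114419, -0.87977681]]), 't': array([ 0.42524578, -0.36775616,  1.79245327])}
{'time': 0.1, 'q': array([-1.20292063e+00,  2.64691989e-01,  1.60524686e+00, -5.48624150e-06,
        1.27369249e+00, -3.68765100e-02]), 'joint_vel': array([-0.0004908 , -0.00037906, -0.00175652,  0.00092698,  0.00107022,
       -0.00074629]), 'joint_torque': array([-6.85571536e-05, -5.16707003e+01, -3.68590450e+01, -8.42995540e-07,
        6.30486145e-03, -1.75312454e-05]), 'tool_pos': array([ 0.26555557, -0.61976933,  0.19417195]), 'tcp_rot': array([ 0.90728613,  1.37562376, -0.90534342]), 'wrist_force': array([ 0.35388162,  0.31861412, -0.15733517]), 'torque': array([-0.05352879,  0.00272345, -0.01675051]), 'width': 1.0029022313784604}
```

View pics/top0.png

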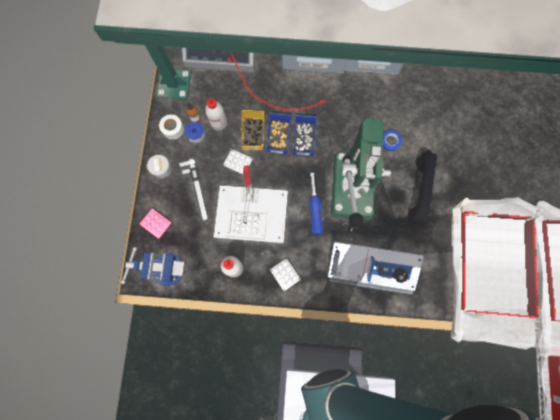

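View pics/side0.png

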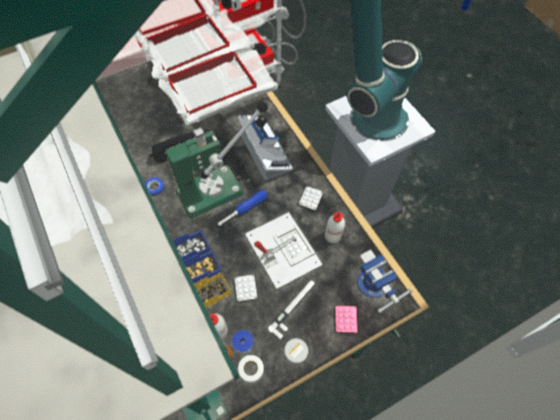

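Candidates for the keypad in the top view: white at (285,275), white at (238,160), pink at (155,222). The one at (285,275) fits, since the bottle (231,265) is to its left and the torque driver (316,210) behind it. I'll check it in an enlarged crop.

```bash
python3 - <<'E'
from h import *
z=np.load("top0.npz");p,d=z["p"],z["d"]
c=p[232:302,262:432]; cv2.imwrite("pics/c1.png",cv2.resize(c[...,::-1],None,fx=4.7,fy=4.7,interpolation=cv2.INTER_CUBIC))
W=cloud("top",d)
# plate plane: points in jig area, white-ish top
a=W[235:300,322:428].reshape(-1,3);col=p[235:300,322:428].reshape(-1,3)
n0=np.array([-.5,0,.866])
# keypad region
k=W[255:297,265:305].reshape(-1,3);m=(k[:,2]>0.008)&(k[:,2]<.03);kp=k[m]
print("kp",m.sum(),np.median(kp,0),kp.min(0),kp.max(0),cv2.minAreaRect((kp[:,:2]*1000).astype(np.float32)))
print("bench z",np.median(W[290:296,250:265,2]))
print("bottle",world("top",d,[(231,265)]))
for yy in range(240,300,6):
    print(yy,[f"{W[yy,x,0]*1000:.0f},{W[yy,x,1]*1000:.0f},{W[yy,x,2]*1000:.0f}" for x in range(326,428,10)])
E
```

```text
kp 550 [0.42804385 0.18605861 0.015794  ] [0.36784464 0.12913078 0.00805074] [0.49076913 0.24620454 0.02406444] ((431.0625305175781, 187.69613647460938), (114.96104431152344, 123.09580993652344), 87.50546264648438)
bench z 0.003829733616957316
bottle [[0.43257708 0.33627805 0.14267097]]
240 ['546,65,-2', '548,34,4', '549,3,8', '552,-28,8', '555,-60,3', '557,-91,5', '560,-123,3', '562,-154,5', '565,-187,1', '567,-217,5', '570,-249,3']
246 ['526,64,1', '517,43,84', '518,15,93', '520,-15,90', '536,-61,4', '538,-92,6', '541,-123,4', '544,-155,1', '545,-185,9', '548,-217,7', '550,-248,6']
252 ['508,63,-0', '497,43,97', '502,12,78', '505,-18,76', '506,-46,82', '509,-77,78', '511,-104,85', '512,-133,88', '526,-185,8', '530,-218,3', '532,-250,1']
258 ['488,62,4', '481,41,88', '486,9,66', '488,-20,70', '490,-49,72', '492,-78,74', '494,-107,75', '496,-136,77', '498,-164,81', '500,-191,86', '513,-249,3']
264 ['470,61,5', '465,39,79', '469,8,61', '471,-23,58', '473,-51,63', '475,-79,72', '476,-107,78', '478,-135,82', '482,-167,71', '483,-195,76', '494,-247,8']
270 ['452,60,1', '448,37,68', '452,5,48', '454,-25,50', '457,-54,52', '458,-82,62', '461,-112,58', '460,-133,90', '464,-168,67', '467,-199,64', '475,-248,7']
276 ['433,59,3', '433,33,38', '435,2,36', '437,-27,42', '439,-56,44', '442,-85,47', '443,-114,53', '442,-131,100', '444,-158,103', '450,-202,55', '457,-248,7']
282 ['415,58,5', '417,28,4', '418,-1,20', '422,-33,10', '423,-59,31', '425,-88,37', '427,-118,38', '429,-146,43', '431,-176,43', '434,-207,41', '439,-249,4']
288 ['397,57,2', '399,26,3', '401,-5,0', '404,-35,0', '406,-66,1', '408,-93,16', '411,-125,11', '413,-154,15', '414,-178,37', '418,-219,3', '421,-250,2']
294 ['378,56,1', '381,26,5', '383,-5,2', '386,-36,2', '388,-66,3', '390,-96,4', '393,-127,5', '395,-158,3', '398,-189,1', '400,-218,5', '402,-249,5']
```

View pics/c1.png

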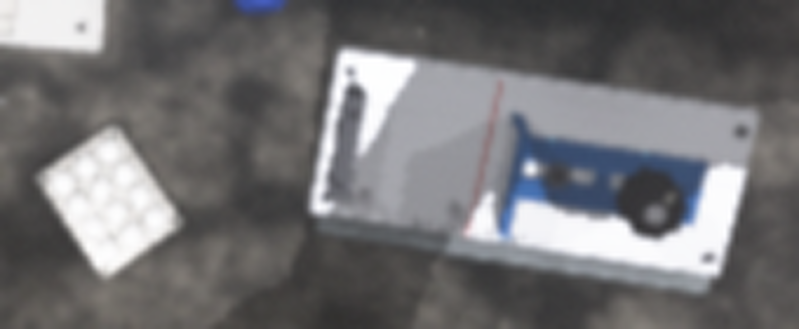

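The crop shows the white keypad turned about 50°, rim corners in crop pixels (112,123), (185,222), (107,278) and (37,178). On the jig, the plate corners are (337,47), (758,110), (718,278) and (310,212), the red line runs (501,82)-(467,232), the fence upright is near x=512 and the knob near (650,200).

```bash
cat > fit.py <<'E'
from h import *
from scipy.optimize import least_squares
up=lambda P:(np.array(P)+.5)/4.7-.5+np.array([262,232])
def jig(p): return np.array([p[0],p[1],.06]), Ro.from_euler("ZY",[p[2],-np.pi/6]).as_matrix()
def toW(p,X): o,R=jig(p); return o+np.asarray(X)@R.T
E
cat > m.py <<'E'
from fit import *
P=np.array([[56,131,0],[56,-131,0],[-56,-131,0],[-56,131,0],[0,34,0]])/1e3
U=up([(337,47),(758,110),(718,278),(310,212),(484,157)])
f=lambda p:(pix("top",toW(p,P))-U).ravel()
s=least_squares(f,[.47,-.08,0]);p=s.x;print("jig",p,"res",s.fun.round(2));np.save("jig.npy",p)
print("R",jig(p)[1].round(4).tolist())
# depth cloud in jig frame
z=np.load("top0.npz");W=cloud("top",z["d"]);o,R=jig(p);J=(W-o)@R*1000;np.save("J.npy",J)
m=(abs(J[...,0])<50)&(J[...,1]>45)&(J[...,1]<100);print("plate z",np.median(J[m][:,2]),m.sum())
m=(np.hypot(J[...,0],J[...,1]+65)<15)&(J[...,2]>25);print("knob",np.median(J[m],0),np.percentile(J[m][:,2],[10,50,90]),m.sum())
m=(abs(J[...,0])<30)&(J[...,2]>26)&(J[...,1]>-20)&(J[...,1]<50);print("upright",np.median(J[m],0),m.sum(),np.percentile(J[m][:,1],[5,95]))
# fence by foot end corners
for name,px,c in(("footTR",(708,160),[22,-126,6]),("upTop",(516,113),[35,-4,36]),("upBot",(507,237),[-35,-4,36])):
    g=lambda q:pix("top",toW(p,(np.array(c)+[q[0],q[1],0])/1e3))-up(px)
    print(name,least_squares(g,[0,20]).x)
kc=up([(112,123),(185,222),(107,278),(37,178)])
def kp(q): 
    c=np.array([[39,31],[39,-31],[-39,-31],[-39,31]])/1e3
    r=Ro.from_euler("z",q[2]).as_matrix()[:2,:2]
    return np.c_[c@r.T+q[:2],np.full(4,.014)]
best=min((least_squares(lambda q:(pix("top",kp(q))-kc).ravel(),[.43,.187,a]) for a in np.arange(0,6.2,.7)),key=lambda s:s.cost)
print("kp",best.x,best.fun.round(2)); np.save("kp.npy",best.x)
k=get_calibration("top");print("cam",-np.array(k["R"]).T@k["t"])
sd=cv2.imread("pics/side0.png"); us=pix("side",toW(p,P));print(us.round(1).tolist(), pix("side",kp(best.x)).round(1).tolist())
S=4.7;x0,y0=225,90
c=cv2.resize(sd[y0:y0+125,x0:x0+125],None,fx=S,fy=S,interpolation=cv2.INTER_CUBIC)
def dr(pts,col):
    q=((np.array(pts)-[x0,y0]+.5)*S-.5).round().astype(int);cv2.polylines(c,[q.reshape(-1,1,2)],True,col,1)
dr(us[:4],(0,255,0));dr(pix("side",kp(best.x)),(0,255,0));dr(pix("side",toW(p,[[-.056,.034,0],[.056,.034,0]])),(255,255,0))
cv2.imwrite("pics/c2.png",c)
E
python3 m.py
```

```text
jig [ 0.46863934 -0.07765788 -0.07314944] res [ 0.71  0.72  0.36  0.8   0.04 -0.91  0.21 -0.21 -1.33 -0.41]
R [[0.8637, 0.0731, -0.4987], [-0.0633, 0.9973, 0.0365], [0.5, 0.0, 0.866]]
plate z 518.4829553324141 1714
knob [  1.13511282 -63.42426479  45.66586756] [37.26955857 45.66586756 47.94118805] 94
upright [ 12.67992707  39.31554064 553.8311897 ] 222 [13.43023788 49.4111477 ]
footTR [ 0.72618728 20.85967366]
upTop [11.53568073 27.66467973]
upBot [-0.92096007 16.94737424]
kp [ 0.4279397   0.18571032 -0.86908459] [ 4.04  0.75  0.34 -3.9  -3.73 -0.72 -0.59  3.87]
cam [0.34520349 0.18105756 1.2523081 ]
[[266.6, 167.7], [237.5, 114.1], [261.8, 115.4], [291.4, 166.9], [267.9, 147.0]] [[296.6, 200.0], [302.4, 185.9], [323.3, 192.6], [317.8, 206.9]]
```

View pics/c2.png

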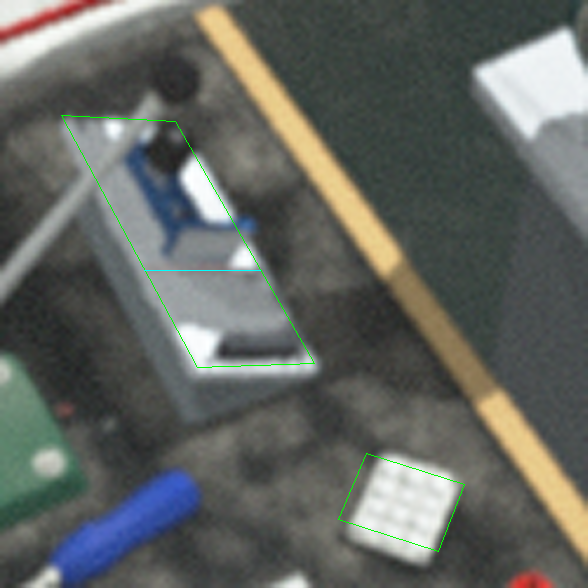

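```bash
cat > m2.py <<'E'
from fit import *
z=np.load("top0.npz");p_,d=z["p"].astype(float),z["d"]
def redline(img,name="top",rows=range(250,282),cols=(352,376)):
    pts=[]
    for v in rows:
        r=img[v,cols[0]:cols[1]]; w=np.clip(r[:,0]-np.maximum(r[:,1],r[:,2])-12,0,None)
        if w.sum()>15: pts.append(((w*np.arange(*cols)).sum()/w.sum(),v))
    return np.array(pts)
L=redline(p_);print(len(L),L[[0,-1]])
P=np.array([[56,131,0],[56,-131,0],[-56,-131,0],[-56,131,0]])/1e3
U=up([(337,47),(758,110),(718,278),(310,212)])
def f(p):
    a,b=pix("top",toW(p,[[-.05,.034,0],[.05,.034,0]])); n=np.array([b[1]-a[1],a[0]-b[0]]);n/=np.linalg.norm(n)
    return np.r_[(pix("top",toW(p,P))-U).ravel(),((L-a)@n)*.6]
s=least_squares(f,[.47,-.08,0],loss="soft_l1");p=s.x;print("jig",p,f(p).round(2));np.save("jig.npy",p)
kc=up([(112,123),(185,222),(107,278),(37,178)])
def kp(q): 
    c=np.array([[39,31],[39,-31],[-39,-31],[-39,31]])/1e3
    r=Ro.from_euler("z",q[2]).as_matrix()[:2,:2]
    return np.c_[c@r.T+q[:2],np.full(4,.014)]
best=min((least_squares(lambda q:(pix("top",kp(q))-np.roll(kc,k,0)).ravel(),[.43,.187,a]) for a in (-2,-1,0,1,2) for k in range(4)),key=lambda s:s.cost)
print("kp",best.x,best.fun.round(2)); np.save("kp.npy",best.x)
print("ball",world("top",d,[(355,222),(354,215),(352,205),(350,195)]).round(3).tolist())
o,R=jig(p);J=(cloud("top",d)-o)@R*1000
m=np.zeros((420,560),bool);m[240:290,340:428]=1
k=m&(np.hypot(J[...,0],J[...,1]+65)<14)&(J[...,2]>25)&(J[...,2]<70);print("knob",np.median(J[k],0).round(1),k.sum())
k=m&(J[...,1]>50)&(J[...,1]<100)&(abs(J[...,0])<50);print("plate z",np.median(J[k],0),J[k][:,2].std())
c=cv2.resize(cv2.imread("pics/top0.png")[240:292,328:428],None,fx=8,fy=8,interpolation=cv2.INTER_CUBIC)
def dr(X,col,n="top"):
    q=((pix("top",toW(p,np.array(X)/1e3))-[328,240]+.5)*8-.5).round().astype(int);cv2.polylines(c,[q.reshape(-1,1,2)],True,col,1)
dr(P*1e3,(0,255,0));dr([[-56,34,0],[56,34,0]],(255,255,0))
F=21
dr([[x,F+y,36] for x,y in((35,0),(35,-8),(-35,-8),(-35,0))],(0,255,255));dr([[35,F,0],[-35,F,0]],(255,0,255))
dr([[x,F+y,6] for x,y in((22,-8),(22,-126),(-22,-126),(-22,-8))],(0,255,255))
cv2.imwrite("pics/c3.png",c)
E
python3 m2.py
```

```text
Traceback (most recent call last):
  File "m2.py", line 9, in <module>
    L=redline(p_);print(len(L),L[[0,-1]])
                               ~^^^^^^^^
IndexError: index 0 is out of bounds for axis 0 with size 0
```

```bash
sed -i 's/w=np.clip(.*$/w=r[:,0]-(r[:,1]+r[:,2])\/2; w=np.clip(w-np.median(w)-3,0,None); w[abs(np.arange(len(w))-w.argmax())>2]=0/; s/>15: pts/>8: pts/' m2.py; python3 m2.py
```

```text
32 [[367.88990826 250.        ]
 [360.82       281.        ]]
jig [ 0.46836732 -0.08078514 -0.07628563] [ 1.84  0.77  1.47  1.12  1.02 -0.61  1.21 -0.18 -0.24 -0.33 -0.24 -0.12
 -0.19 -0.27 -0.25 -0.2  -0.19 -0.23 -0.32 -0.19 -0.18 -0.2  -0.19 -0.26
 -0.22 -0.17 -0.19 -0.26 -0.2  -0.18 -0.16 -0.2  -0.18 -0.14  0.05  0.02
 -0.06 -0.04 -0.04 -0.  ]
kp [0.42795697 0.18585187 0.70411095] [-0.02  0.24  0.35  0.14 -0.26 -0.26 -0.07 -0.11]
ball [[0.525, 0.043, 0.407], [0.538, 0.047, 0.414], [0.572, 0.045, 0.367], [0.604, 0.045, 0.335]]
knob [  0.2 -64.5  46. ] 72
plate z [ 7.52655633 74.51888081  0.72340269] 27.182745151304793
```

View pics/c3.png

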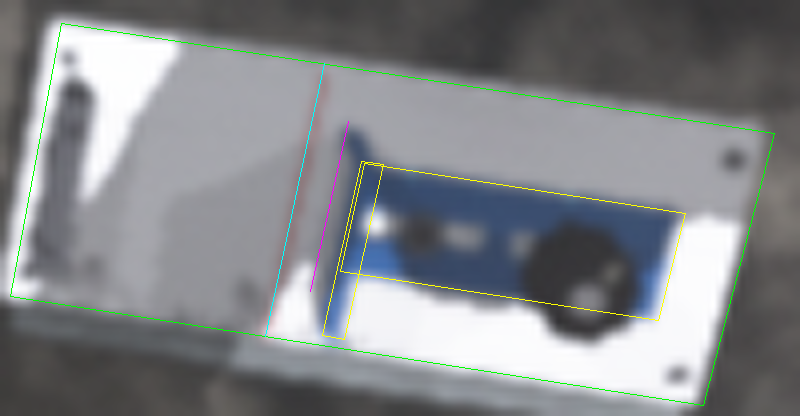

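The overlay puts the plate, the red line and the fence top well on the picture. The fence face is at plate y≈21, so about 13 mm short of the line, with the upright near crop (335,335) and the knob at (580,270). Next I'll write the motion planner helper.

```bash
cat > plan.py <<'E'
from fit import *
J=np.load("jig.npy")
def tool_on_jig(sign=1,ang=0):
    R=jig(J)[1]; x=-R[:,2]; z=sign*R[:,1]; M=np.c_[x,np.cross(z,x),z]
    return Ro.from_matrix(M)*Ro.from_euler("x",ang)
def tool_down(zdir):
    z=np.array([*zdir,0.])/np.linalg.norm(zdir);x=np.array([0,0,-1.]);return Ro.from_matrix(np.c_[x,np.cross(z,x),z])
def near(s,f): # pick sign nearer
    r=Ro.from_rotvec(s["tcp_rot"]); return min((f(1),f(-1)),key=lambda t:(r.inv()*t).magnitude())
def show(pos,rot,s=None,first="t"):
    s=s or read_state(); r0=Ro.from_rotvec(s["tcp_rot"]); w=np.degrees((r0.inv()*rot).as_rotvec()); nr=int(np.ceil(abs(w).max()/7.16))
    D=np.array(pos)-s["tool_pos"]
    rr=r0 if first=="t" else rot
    o=rr.inv().apply(D)*100; nt=int(np.ceil(np.linalg.norm(o)/4.17))
    print(f"t={s['time']:.2f} q={s['q'].round(2)} F={s['wrist_force'].round(1)} w={s['width']:.2f}")
    print("rot total",w.round(2),"rows",nr,"each",(w/max(nr,1)).round(2)," | trans",first,o.round(2),"rows",nt,"each",(o/max(nt,1)).round(3))
def onjig(xyz): return toW(J,np.array(xyz)/1e3)
E
python3 - <<'E'
from plan import *
s=read_state(); r=Ro.from_rotvec(s["tcp_rot"]); print(r.as_matrix().round(2).tolist())
W=cloud("top",np.load("top0.npz")["d"]).reshape(-1,3)
for y0 in np.arange(-.75,-.1,.1):
    m=(W[:,1]>y0)&(W[:,1]<y0+.1)&(W[:,0]>.3)&(W[:,0]<.6);print(round(y0,2),np.percentile(W[m][:,2],[99]) if m.any() else 0)
t=near(s,tool_on_jig); p=onjig([0,17,110]); print(p)
show(p,t)
E
```

```text
[[-0.0, 0.92, 0.39], [0.0, 0.39, -0.92], [-1.0, 0.0, -0.0]]
-0.75 [0.01640947]
-0.65 [0.06523271]
-0.55 [0.06391572]
-0.45 [0.06222068]
-0.35 [0.06451746]
-0.25 [0.09856278]
-0.15 [0.10411409]
[ 0.41482288 -0.05964294  0.15526279]
t=0.10 q=[-1.2   0.26  1.61 -0.    1.27 -0.04] F=[ 0.4  0.3 -0.2] w=1.00
rot total [26.89 -7.33 29.44] rows 5 each [ 5.38 -1.47  5.89]  | trans t [  3.99  35.78 -45.6 ] rows 14 each [ 0.285  2.556 -3.257]
```

Emit:
carry_out(offset=[[0, 2.4, -3.04], [0, 2.4, -3.04], [0, 2.4, -3.04], [0, 2.4, -3.04], [0, 2.4, -3.04]], delta_rot=[[0, 0, 0], [0, 0, 0], [0, 0, 0], [0, 0, 0], [0, 0, 0]], fingers=0)

```text
time: 0.52
tool_pos: [0.3161, -0.4314, 0.1946]
tcp_rot: [0.907, 1.375, -0.906]
wrist_force: [-0.0, 0.2, 0.5]
width: 0.501
```

Emit:
carry_out(offset=[[0, 2.4, -3.04], [0, 2.4, -3.04], [0, 2.4, -3.04], [0, 2.4, -3.04], [0, 2.4, -3.04]], delta_rot=[[0, 0, 0], [0, 0, 0], [0, 0, 0], [0, 0, 0], [0, 0, 0]])

```text
time: 0.93
tool_pos: [0.3665, -0.2445, 0.195]
tcp_rot: [0.907, 1.374, -0.906]
wrist_force: [1.4, 0.1, -0.0]
width: 0.501
```

Emit:
carry_out(offset=[[0, 2.4, -3.04], [0, 2.4, -3.04], [0, 2.4, -3.04], [0, 2.4, -3.04], [0, 2.4, -3.04]], delta_rot=[[0, 0, 0], [0, 0, 0], [0, 0, 0], [0, 0, 0], [0, 0, 0]])

```text
time: 1.35
tool_pos: [0.4168, -0.0576, 0.1952]
tcp_rot: [0.906, 1.374, -0.906]
wrist_force: [1.2, 0.1, -0.3]
width: 0.504
```

Emit:
carry_out(offset=[[0, 0, 0], [0, 0, 0], [0, 0, 0], [0, 0, 0], [0, 0, 0]], delta_rot=[[5.38, -1.47, 5.89], [5.38, -1.47, 5.89], [5.38, -1.47, 5.89], [5.38, -1.47, 5.89], [5.38, -1.47, 5.89]])

```text
time: 1.77
tool_pos: [0.4172, -0.0594, 0.1954]
tcp_rot: [1.396, 0.835, -0.881]
wrist_force: [0.3, -0.6, -0.4]
width: 0.5
```

```bash
python3 - <<'E'
from plan import *
s=read_state();t=near(s,tool_on_jig)
show(onjig([0,17,13]),t,first="r")
E
```

```text
t=1.77 q=[-0.3  -0.64  2.43  0.14  0.9   1.22] F=[ 0.3 -0.6 -0.4] w=0.50
rot total [ 2.99 -0.71  3.15] rows 1 each [ 2.99 -0.71  3.15]  | trans r [13.06 -2.21  0.04] rows 4 each [ 3.264 -0.553  0.01 ]
```

Emit:
carry_out(offset=[[0, 0, 0], [2.5, -1.1, 0], [2.5, -1.1, 0], [2.5, 0, 0], [0, 0, 0]], delta_rot=[[3, -0.7, 3.15], [0, 0, 0], [0, 0, 0], [0, 0, 0], [0, 0, 0]], fingers=-0.3)

```text
time: 2.18
tool_pos: [0.4317, -0.0597, 0.1132]
tcp_rot: [1.446, 0.779, -0.881]
wrist_force: [-1.4, -0.1, 0.4]
width: 0.353
```

```bash
python3 - <<'E'
from plan import *
s=read_state();t=near(s,tool_on_jig)
show(onjig([0,17,13]),t,first="r")
p,d=snap("top","t1");c=p[225:300,320:430][...,::-1];c=cv2.resize(c,None,fx=7,fy=7,interpolation=cv2.INTER_CUBIC)
q=((pix("top",s["tool_pos"])-[320,225]+.5)*7).astype(int);cv2.circle(c,tuple(map(int,q)),4,(0,255,0),1)
cv2.imwrite("pics/t1c.png",c)
E
```

```text
t=2.18 q=[-0.29 -0.54  2.55  0.18  0.64  1.24] F=[-1.4 -0.1  0.4] w=0.35
rot total [ 0.16 -0.15  0.76] rows 1 each [ 0.16 -0.15  0.76]  | trans r [5.22 0.64 0.12] rows 2 each [2.608 0.322 0.059]
```

View pics/t1c.png

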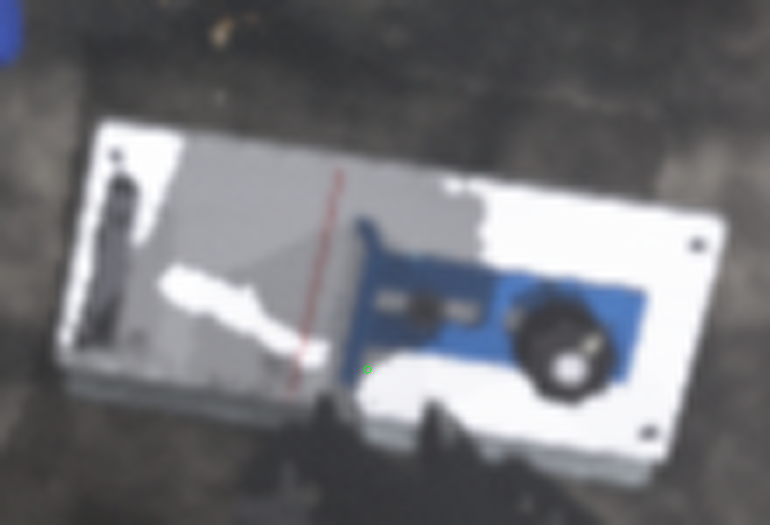

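Fingers at crop (325,400) and (435,410) straddle the upright's line (355,380), with enough margin. Going down.

Emit:
carry_out(offset=[[0, 0.65, 0.1], [1.3, 0, 0], [1.3, 0, 0], [1.3, 0, 0], [1.3, 0, 0]], delta_rot=[[0.15, -0.15, 0.75], [0, 0, 0], [0, 0, 0], [0, 0, 0], [0, 0, 0]])

```text
time: 2.65
tool_pos: [0.4697, -0.0651, 0.0807]
tcp_rot: [1.452, 0.752, -0.864]
wrist_force: [-0.2, -0.1, -0.4]
width: 0.351
```

```bash
python3 - <<'E'
from plan import *
s=read_state();t=near(s,tool_on_jig)
show(onjig([0,17,13]),t,first="r"); o,R=jig(J); print("jigframe",((s["tool_pos"]-o)@R*1000).round(1))
E
```

```text
t=2.65 q=[-0.27 -0.39  2.55  0.21  0.46  1.21] F=[-0.2 -0.1 -0.4] w=0.35
rot total [ 0.06  0.16 -0.83] rows 1 each [ 0.06  0.16 -0.83]  | trans r [ 0.49 -1.04 -0.13] rows 1 each [ 0.485 -1.044 -0.129]
jigframe [10.4 15.7 17.9]
```

Emit:
carry_out(offset=[[0.3, 0.1, 0], [0.3, 0, 0], [0, 0, 0], [0, 0, 0], [0, 0, 0]], delta_rot=[[0, 0, 0], [0, 0, 0], [0, 0, 0], [0, 0, 0], [0, 0, 0]], fingers=-1, newtons=40)

```text
time: 3.07
tool_pos: [0.4716, -0.0649, 0.0744]
tcp_rot: [1.452, 0.756, -0.866]
wrist_force: [-0.9, -0.1, -0.1]
width: 0.001
```

```bash
cat > jf.py <<'E'
from plan import *
s=read_state();o,R=jig(J); print("jigframe",((s["tool_pos"]-o)@R*1000).round(1),"q",s["q"].round(2),"F",(s["wrist_force"]@R).round(1),"w",round(s["width"],3),"t",round(s["time"],2))
r=R.T@Ro.from_rotvec(s["tcp_rot"]).as_matrix();print("tool axes in jig\n",r.round(3))
E
python3 jf.py
```

```text
jigframe [ 8.9 16.  11.4] q [-0.26 -0.37  2.55  0.22  0.44  1.21] F [-0.8 -0.2  0.3] w 0.001 t 3.07
tool axes in jig
 [[ 0.011  1.     0.001]
 [-0.002  0.001 -1.   ]
 [-1.     0.011  0.002]]
```

Fingers shut on nothing, so I'll look.

```bash
python3 - <<'E'
from plan import *
s=read_state();o,R=jig(J)
p,d=snap("top","t2");p2,d2=snap("side","s2")
a=cv2.resize(p[235:300,335:415][...,::-1],None,fx=5,fy=5,interpolation=cv2.INTER_CUBIC)
b=cv2.resize(p2[105:170,230:310][...,::-1],None,fx=5,fy=5,interpolation=cv2.INTER_CUBIC)
for im,n,o0 in((a,"top",(335,235)),(b,"side",(230,105))):
    q=((pix(n,s["tool_pos"])-o0+.5)*5).astype(int);cv2.circle(im,tuple(map(int,q)),4,(0,255,0),1)
cv2.imwrite("pics/t2c.png",np.hstack([a,b]))
E
```

```text
(no output)
```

View pics/t2c.png

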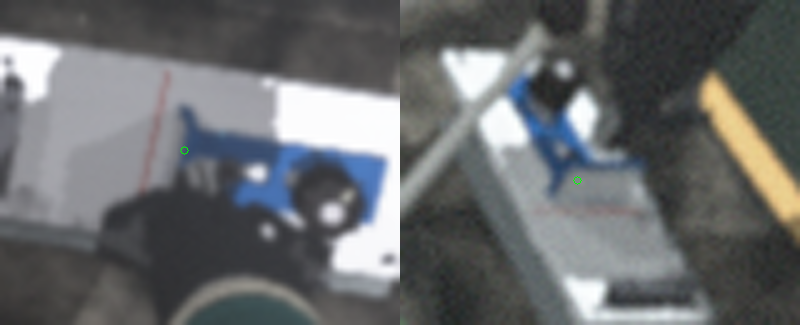

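```bash
python3 - <<'E'
from plan import *
s=read_state();o,R=jig(J)
for n,f in(("top","top0"),("side","side0"),("top","t2"),("side","s2")):
    z=np.load(f+".npz");p=z["p"].astype(int);W=(cloud(n,z["d"])-o)@R*1000
    roi=(abs(W[...,0])<60)&(abs(W[...,1])<135)&(W[...,2]>-25)&(W[...,2]<60)&(z["d"]>.3)
    blue=roi&(p[...,2]-p[...,0]>40)
    B=W[blue];hi=B[B[:,2]>24]
    print(f,"blue",blue.sum(),"y",np.percentile(B[:,1],[1,50,99]).round(1),"hi",len(hi),hi.mean(0).round(1) if len(hi) else "",np.percentile(hi[:,1],[5,50,95]).round(1) if len(hi) else "", "hi x",np.percentile(hi[:,0],[5,95]).round(1) if len(hi) else "")
    red=roi&(p[...,0]-(p[...,1]+p[...,2])/2>25); print("  red",red.sum(),W[red].mean(0).round(1))
    pl=roi&(W[...,1]>50)&(W[...,1]<100)&(abs(W[...,0])<45); print("  plate z",np.median(W[pl][:,2]).round(1), pl.sum())
    for y0 in range(-4,44,4):
        m=roi&(abs(W[...,0])<32)&(W[...,1]>=y0)&(W[...,1]<y0+4)
        if m.sum()>3: print("   y",y0,m.sum(),np.percentile(W[m][:,2],[10,50,90]).round(0))
E
```

```text
top0 blue 298 y [-101.4  -29.4   21.4] hi 55 [-3.2 14.6 37.6] [15.1 18.1 21.4] hi x [-31.7  30.2]
  red 0 [nan nan nan]
  plate z 1.0 473
   y -4 28 [0. 5. 8.]
   y 0 21 [1. 7. 9.]
   y 4 28 [-0.  5.  9.]
   y 8 5 [0. 2. 7.]
   y 12 9 [36. 38. 39.]
   y 16 33 [35. 37. 40.]
   y 20 77 [ 2. 20. 37.]
   y 24 24 [-1.  0.  3.]
   y 28 28 [-3.  1.  3.]
   y 32 23 [-1.  1.  4.]
   y 36 28 [-1.  1.  3.]
   y 40 28 [-2.  1.  4.]
side0 blue 104 y [-85.8 -32.9  27.3] hi 22 [-3.1 22.4 33.8] [18.8 22.8 27.3] hi x [-34.8  32.4]
  red 0 [nan nan nan]
  plate z -2.2 208
   y -4 5 [-3. -2.  4.]
   y 4 4 [-1. -0.  3.]
   y 16 8 [17. 32. 33.]
   y 20 37 [-2. 12. 35.]
   y 24 75 [-0. 18. 34.]
   y 28 23 [-4. -1. 34.]
   y 32 13 [-4. -3.  1.]
   y 36 11 [-5. -2.  0.]
   y 40 8 [-3. -2. -1.]
t2 blue 269 y [-102.5  -44.8   19.7] hi 18 [ 19.2 -12.5  37.2] [-83.2  17.3  20.2] hi x [-1.  32.7]
  red 0 [nan nan nan]
  plate z 1.2 466
   y -4 17 [ 1.  4. 10.]
   y 0 15 [-1.  3. 10.]
   y 4 15 [-1.  3. 10.]
   y 8 5 [ 0.  9. 37.]
   y 16 12 [35. 39. 58.]
   y 20 51 [ 2. 19. 36.]
   y 24 25 [-2.  1.  4.]
   y 28 26 [-3. -0.  3.]
   y 32 22 [-1.  2.  4.]
   y 36 27 [-1.  1.  4.]
   y 40 25 [-1.  1.  3.]
s2 blue 125 y [-93.5 -36.4  23.7] hi 8 [14.8 19.9 32.7] [16.2 20.1 23. ] hi x [-18.2  31.6]
  red 0 [nan nan nan]
  plate z -2.3 212
   y -4 6 [-5. -2. -1.]
   y 4 6 [-2.  5. 57.]
   y 8 7 [-5.  0. 56.]
   y 16 14 [19. 33. 57.]
   y 20 33 [-1. 23. 36.]
   y 24 85 [-2. 16. 34.]
   y 28 25 [-3. 17. 45.]
   y 32 13 [-4. -3. 46.]
   y 36 10 [-5.  0.  2.]
   y 40 14 [-4. -2. -1.]<stdin>:9: RuntimeWarning: Mean of empty slice.
  ret = um.true_divide(
```

```bash
python3 - <<'E'
from plan import *
o,R=jig(J)
for n,f,g in(("top","t2","top0"),("side","s2","side0")):
    z=np.load(f+".npz");z0=np.load(g+".npz");W=(cloud(n,z["d"])-o)@R*1000
    m=(z0["d"]-z["d"]>.01)&(z["d"]>.3)&(abs(W[...,0])<60)&(abs(W[...,1])<80)&(W[...,2]<75)&(W[...,2]>5)
    P=W[m];P=P[np.argsort(P[:,2])];print(f,len(P))
    for a in range(5,75,10):
        q=P[(P[:,2]>=a)&(P[:,2]<a+10)]
        if len(q): print(a,len(q),"min",q.min(0).round(0),"med",np.median(q,0).round(0),"max",q.max(0).round(0))
print(pix("side",onjig([9,16,[0]][:2]+[60])),pix("top",onjig([9,16,60])))
E
```

```text
t2 36
5 1 min [33. 77.  5.] med [33. 77.  5.] max [33. 77.  5.]
45 3 min [19. 17. 51.] med [19. 19. 53.] max [21. 22. 55.]
55 12 min [ 6.  5. 55.] med [18. 20. 59.] max [20. 29. 64.]
65 20 min [10.  3. 65.] med [17. 18. 70.] max [23. 29. 74.]
s2 69
5 10 min [-25. -72.   6.] med [  8. -26.   8.] max [23. 32. 13.]
15 4 min [-34. -41.  18.] med [ 9. 27. 21.] max [19. 29. 22.]
25 1 min [ 4. 26. 35.] med [ 4. 26. 35.] max [ 4. 26. 35.]
35 3 min [ -8. -51.  37.] med [  1. -41.  43.] max [ 11. -41.  43.]
45 13 min [-11. -66.  46.] med [13. 18. 51.] max [20. 29. 55.]
55 17 min [-1.  6. 56.] med [12. 26. 58.] max [19. 34. 65.]
65 21 min [-3.  8. 66.] med [14. 24. 70.] max [20. 37. 74.]
[270.90415072 130.94056095] [373.68034259 271.73184608]
```

Depth puts the finger undersides about 35-40 mm above where I expected the tips: visible finger points start at plate z≈50 while TCP z=11. I'll open and descend slowly, watching the force.

Emit:
carry_out(offset=[[0, 0, 0], [0, 0, 0], [0, 0, 0], [0, 0, 0], [0.2, 0, 0]], delta_rot=[[0, 0, 0], [0, 0, 0], [0, 0, 0], [0, 0, 0], [0, 0, 0]], fingers=-0.4)

```text
time: 3.58
tool_pos: [0.4722, -0.0649, 0.0717]
tcp_rot: [1.452, 0.757, -0.867]
wrist_force: [0.5, 0.3, -0.4]
width: 0.301
```

Emit:
carry_out(offset=[[0.2, 0, 0], [0, 0, 0], [0, 0, 0], [0, 0, 0], [0, 0, 0]], delta_rot=[[0, 0, 0], [0, 0, 0], [0, 0, 0], [0, 0, 0], [0, 0, 0]], fingers=-0.4)

```text
time: 4.0
tool_pos: [0.473, -0.0649, 0.0696]
tcp_rot: [1.451, 0.757, -0.868]
wrist_force: [-0.3, 0.7, 0.8]
width: 0.303
```

```bash
python3 jf.py;  python3 - <<'E'
from plan import *
p,d=snap("side","s3");pt,dt=snap("top","t3")
b=cv2.resize(p[95:165,240:310][...,::-1],None,fx=8,fy=8,interpolation=cv2.INTER_CUBIC)
s=read_state();R=Ro.from_rotvec(s["tcp_rot"]).as_matrix()
for k in(0,-.02,-.04,-.06,-.08):
    q=((pix("side",s["tool_pos"]+R[:,0]*k)-[240,95]+.5)*8).astype(int);cv2.circle(b,tuple(map(int,q)),4,(0,255,0),1)
cv2.imwrite("pics/s3c.png",b)
E
```

```text
jigframe [ 7.8 16.2  6.6] q [-0.26 -0.35  2.55  0.22  0.43  1.2 ] F [0.1 0.6 0.9] w 0.303 t 4.0
tool axes in jig
 [[ 0.009  1.     0.001]
 [-0.002  0.001 -1.   ]
 [-1.     0.009  0.002]]
```

View pics/s3c.png

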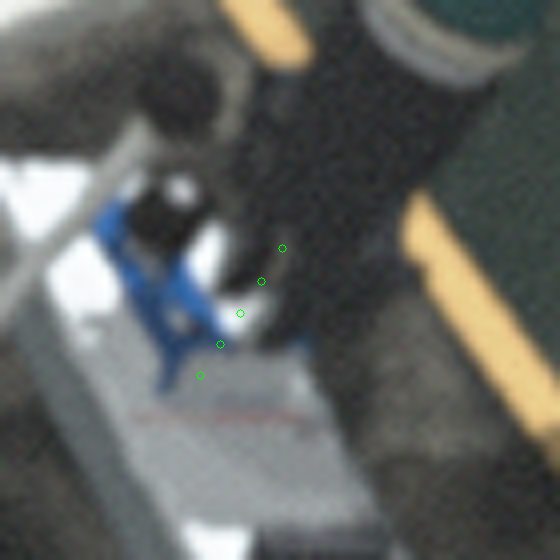

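```bash
python3 - <<'E'
from plan import *
s=read_state();T=Ro.from_rotvec(s["tcp_rot"]).as_matrix()
for n,f,g in(("top","t3","top0"),("side","s3","side0")):
    z=np.load(f+".npz");z0=np.load(g+".npz");W=(cloud(n,z["d"])-s["tool_pos"])@T*1000
    m=(z0["d"]-z["d"]>.015)&(z["d"]>.3)&(abs(W[...,1])<60)&(abs(W[...,2])<80)&(W[...,0]>-160)
    P=W[m];print(f,len(P))
    for a in range(-150,20,10):
        q=P[(P[:,0]>=a)&(P[:,0]<a+10)]
        if len(q): print(a,len(q),"y",np.percentile(q[:,1],[5,50,95]).round(0),"z",np.percentile(q[:,2],[5,25,50,75,95]).round(0))
E
```

```text
t3 521
-150 47 y [-5.  5. 17.] z [-50. -42. -37. -14.  50.]
-140 127 y [-9.  5. 19.] z [-63. -56. -22.  55.  63.]
-130 51 y [ 5. 12. 18.] z [-57. -47. -14.  48.  59.]
-120 43 y [ 5. 13. 18.] z [-54. -21.  14.  46.  54.]
-110 50 y [ 3. 13. 18.] z [-50. -23. -13.  42.  50.]
-100 60 y [-7.  5. 13.] z [-43. -34. -24.  37.  44.]
-90 48 y [-3. 10. 14.] z [-38. -25. -16.  26.  37.]
-80 18 y [-3.  9. 14.] z [-26.  -7.  14.  15.  18.]
-70 18 y [-6.  8. 12.] z [-26. -20.  -1.  14.  21.]
-60 23 y [-3.  8. 12.] z [-23. -16.  13.  16.  25.]
-50 14 y [-7.  7. 12.] z [-25. -18.  -0.  13.  18.]
-40 4 y [ 6.  9. 10.] z [-14.   6.  14.  15.  18.]
s3 588
-150 43 y [-5.  8. 14.] z [-46. -41. -24.  -8.  22.]
-140 90 y [-6.  8. 19.] z [-66. -51. -21.  12.  54.]
-130 74 y [-5. 10. 17.] z [-68. -49. -18.  17.  52.]
-120 65 y [-7. 10. 17.] z [-62. -30.  -2.  40.  52.]
-110 57 y [-14.   9.  17.] z [-53. -26. -20.  14.  45.]
-100 52 y [-12.   8.  14.] z [-53. -42. -22.  22.  45.]
-90 58 y [-10.   7.  13.] z [-46. -27.  -1.  18.  37.]
-80 24 y [-9.  6. 11.] z [-30. -18.  11.  15.  27.]
-70 28 y [-9.  3. 11.] z [-28. -22.   9.  11.  18.]
-60 26 y [-10.   5.  11.] z [-31. -27. -17.  11.  18.]
-50 33 y [-7.  5. 11.] z [-30. -26. -16.  10.  15.]
-40 8 y [-14.   3.   8.] z [-21.   3.  10.  14.  18.]
0 4 y [-33. -19.  37.] z [-77. -63. -40.  -7.  33.]
```

Both clouds agree: the real fingertips lie about 37-38 mm behind the reported TCP along the tool axis, though the text says they are at the TCP. I'll work with the measured offset and descend about 30 mm more.

Emit:
carry_out(offset=[[0.6, -0.05, 0], [0.6, -0.05, 0], [0.6, -0.05, 0], [0.4, -0.05, 0], [0, 0, 0]], delta_rot=[[0, 0, 0], [0, 0, 0], [0, 0, 0], [0, 0, 0], [0, 0, 0]])

```text
time: 4.52
tool_pos: [0.4817, -0.0654, 0.048]
tcp_rot: [1.451, 0.76, -0.869]
wrist_force: [-0.3, 0.1, -0.3]
width: 0.298
```

Emit:
carry_out(offset=[[0.4, -0.05, 0], [0.4, -0.05, 0], [0, 0, 0], [0, 0, 0], [0, 0, 0]], delta_rot=[[0, 0, 0], [0, 0, 0], [0, 0, 0], [0, 0, 0], [0, 0, 0]])

```text
time: 4.93
tool_pos: [0.4857, -0.0659, 0.0423]
tcp_rot: [1.451, 0.757, -0.868]
wrist_force: [0.4, -0.7, 0.3]
width: 0.302
```

```bash
python3 jf.py
```

```text
jigframe [  5.1  16.1 -23.4] q [-0.26 -0.26  2.55  0.27  0.34  1.16] F [ 0.6 -0.6  0.1] w 0.302 t 4.93
tool axes in jig
 [[ 0.009  1.     0.001]
 [-0.002  0.001 -1.   ]
 [-1.     0.009  0.002]]
```

Now close the fingers.

Emit:
carry_out(offset=[[0, 0, 0], [0, 0, 0], [0, 0, 0], [0, 0, 0], [0, 0, 0]], delta_rot=[[0, 0, 0], [0, 0, 0], [0, 0, 0], [0, 0, 0], [0, 0, 0]], fingers=-1, newtons=40)

```text
time: 5.35
tool_pos: [0.4859, -0.0658, 0.0427]
tcp_rot: [1.452, 0.757, -0.867]
wrist_force: [-3.6, 3.0, 6.1]
width: 0.087
```

```bash
python3 jf.py
```

```text
jigframe [  5.5  16.2 -23.1] q [-0.26 -0.26  2.55  0.27  0.34  1.16] F [-0.2  2.7  7.2] w 0.087 t 5.35
tool axes in jig
 [[ 0.01   1.     0.001]
 [-0.002  0.001 -1.   ]
 [-1.     0.01   0.002]]
```

```bash
cat > prof.py <<'E'
from plan import *
def prof(img,name,z,ys,xs,ch):
    im=img.astype(np.float32); v={"blue":im[...,2]-im[...,0],"red":im[...,0]-(im[...,1]+im[...,2])/2}[ch]
    X=np.array([[[x,y,z] for y in ys] for x in xs]); uv=pix(name,onjig(X)).astype(np.float32)
    return cv2.remap(v,uv[...,0],uv[...,1],cv2.INTER_LINEAR)
def line_y(img,name,xs):
    ys=np.arange(26,44,.5);q=np.median(prof(img,name,0,ys,xs,"red"),0);q=q-np.median(q);i=q.argmax();w=np.clip(q,0,None);w[abs(ys-ys[i])>4]=0
    return (w*ys).sum()/w.sum(),q.max()
def face_y(img,name,xs):
    ys=np.arange(0,50,.5);q=np.median(prof(img,name,36,ys,xs,"blue"),0)
    i=np.where(q>.5*q.max())[0][-1]; hi=q[max(0,i-6):i+1].max(); lo=np.median(q[i+8:i+16]) ;th=(hi+lo)/2
    i=np.where(q>th)[0][-1]; return ys[i]+.5*(q[i]-th)/(q[i]-q[i+1]),hi,lo
E
python3 - <<'E'
from prof import *
for n,f in(("top","top0"),("side","side0"),("top","t3"),("side","s3")):
    p=np.load(f+".npz")["p"]
    print(f,"line",line_y(p,n,np.arange(-45,46,3)),"face lo",face_y(p,n,np.arange(-32,-8,3)),"hi",face_y(p,n,np.arange(10,32,3)),"all",face_y(p,n,np.arange(-32,33,3)))
E
```

```text
top0 line (np.float64(32.95552225639165), np.float32(12.49707)) face lo (np.float64(22.5014162248699), np.float32(76.12988), np.float32(6.0341797)) hi (np.float64(22.72057667374611), np.float32(46.841797), np.float32(6.845703)) all (np.float64(22.045537035912275), np.float32(59.820312), np.float32(7.38208))
side0 line (np.float64(36.52814229069384), np.float32(4.5439453)) face lo (np.float64(29.590558029711246), np.float32(58.95117), np.float32(12.29834)) hi (np.float64(29.509908944368362), np.float32(37.2334), np.float32(11.104492)) all (np.float64(30.010356762446463), np.float32(38.37207), np.float32(10.2282715))
  return _methods._mean(a, axis=axis, dtype=dtype,
  ret = ret.dtype.type(ret / rcount)
Traceback (most recent call last):
  File "prof.py", line 12, in face_y
    i=np.where(q>th)[0][-1]; return ys[i]+.5*(q[i]-th)/(q[i]-q[i+1]),hi,lo
      ~~~~~~~~~~~~~~~~~^^^^
IndexError: index -1 is out of bounds for axis 0 with size 0
```

Gripped, width 7.4 mm. The gap estimates are 10.5-13 mm, so I'll slide 11.5 mm along +y and then judge by how much red stays visible in front of the face.

Emit:
carry_out(offset=[[0, 0, -0.3], [0, 0, -0.3], [0, 0, -0.3], [0, 0, -0.25], [0, 0, 0]], delta_rot=[[0, 0, 0], [0, 0, 0], [0, 0, 0], [0, 0, 0], [0, 0, 0]])

```text
time: 5.77
tool_pos: [0.4868, -0.0549, 0.0428]
tcp_rot: [1.451, 0.756, -0.867]
wrist_force: [-6.4, -4.3, 6.2]
width: 0.084
```

```bash
python3 jf.py; cat > red.py <<'E'
from prof import *
import sys
tag=sys.argv[1]; ys=np.arange(26,44,.5)
def rs(f,n,xs,y0):
    q=prof(np.load(f+".npz")["p"],n,0,ys,xs,"red"); q=q-np.median(q[:,[0,1,2,-3,-2,-1]],1)[:,None]
    return (np.clip(q,0,None)*(abs(ys-y0)<4)).sum(1)*.5
for n,y0 in(("top",33),("side",36.5)):
    snap(n,n+tag); xs=np.arange(-54,55,6)
    print(n,"x",xs); print(" before",rs(n+"0",n,xs,y0).round(0));print(" now   ",rs(n+tag,n,xs,y0).round(0))
    try: print(" face",face_y(np.load(n+tag+".npz")["p"],n,np.arange(12,32,3)),line_y(np.load(n+tag+".npz")["p"],n,np.r_[38:54:3]))
    except Exception as e: print(e)
E
python3 red.py a; python3 -c "
from h import *
a=cv2.resize(cv2.imread('pics/topa.png')[240:290,335:385],None,fx=8,fy=8,interpolation=cv2.INTER_CUBIC)
b=cv2.resize(cv2.imread('pics/sidea.png')[118:168,235:285],None,fx=8,fy=8,interpolation=cv2.INTER_CUBIC)
cv2.imwrite('pics/a.png',np.hstack([a,b]))"
```

```text
jigframe [  5.6  27.2 -23.1] q [-0.22 -0.26  2.55  0.21  0.33  1.25] F [-2.1 -4.7  8.4] w 0.084 t 5.77
tool axes in jig
 [[ 0.01   1.     0.001]
 [-0.003  0.001 -1.   ]
 [-1.     0.01   0.003]]
top x [-54 -48 -42 -36 -30 -24 -18 -12  -6   0   6  12  18  24  30  36  42  48
  54]
 before [ 83.  88.  46.  55.  71.  90.  86.  87.  83.  96.  95.  94.  93.  94.
 105.  97.  96.  96.  28.]
 now    [  2.   0.   0.   0.   3.   2.   0.   0.   0.  12.  34.  93. 102. 117.
 131. 100.  90.  97.  23.]
 face (np.float64(31.130426317453384), np.float32(45.666016), np.float32(2.8188477)) (np.float64(32.90297269038552), np.float32(13.830811))
side x [-54 -48 -42 -36 -30 -24 -18 -12  -6   0   6  12  18  24  30  36  42  48
  54]
 before [ 0.  1. 13. 34. 48. 81. 79. 92. 75. 83. 73. 60. 43. 62. 71. 52. 59. 53.
 30.]
 now    [ 2. 30. 59. 69. 66. 60. 48. 72. 88. 68. 57. 37. 52. 93. 74. 57. 50. 52.
 25.]
 face (np.float64(14.900096327066422), np.float32(63.48242), np.float32(20.59082)) (np.float64(36.56367599364487), np.float32(4.1293945))
```

View pics/a.png

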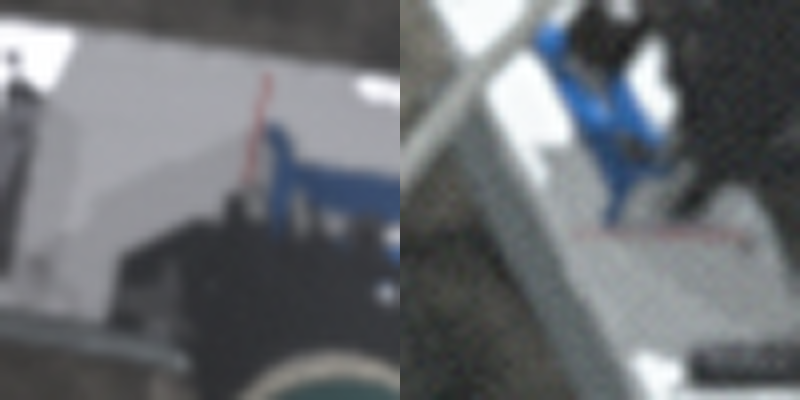

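The line is still fully visible, just ahead of the face (top crop (262,120)-(245,180), side crop (580-750,235)). I'll move in small steps.

Emit:
carry_out(offset=[[0, 0, -0.15], [0, 0, 0], [0, 0, 0], [0, 0, 0], [0, 0, 0]], delta_rot=[[0, 0, 0], [0, 0, 0], [0, 0, 0], [0, 0, 0], [0, 0, 0]])

```text
time: 6.28
tool_pos: [0.4869, -0.0536, 0.0428]
tcp_rot: [1.451, 0.756, -0.867]
wrist_force: [-5.2, -3.8, 5.6]
width: 0.081
```

```bash
python3 jf.py|head -1; python3 red.py b
```

```text
jigframe [  5.6  28.5 -23.1] q [-0.21 -0.26  2.55  0.21  0.33  1.26] F [-1.4 -4.2  7.3] w 0.081 t 6.28
top x [-54 -48 -42 -36 -30 -24 -18 -12  -6   0   6  12  18  24  30  36  42  48
  54]
 before [ 83.  88.  46.  55.  71.  90.  86.  87.  83.  96.  95.  94.  93.  94.
 105.  97.  96.  96.  28.]
 now    [  0.   2.   1.   0.   0.   3.   1.   2.   2.  18.  49. 103. 110. 132.
 120.  99.  95. 101.  22.]
 face (np.float64(32.75059354305267), np.float32(44.84375), np.float32(1.5175781)) (np.float64(32.88189137735001), np.float32(13.854492))
side x [-54 -48 -42 -36 -30 -24 -18 -12  -6   0   6  12  18  24  30  36  42  48
  54]
 before [ 0.  1. 13. 34. 48. 81. 79. 92. 75. 83. 73. 60. 43. 62. 71. 52. 59. 53.
 30.]
 now    [ 3. 45. 62. 53. 63. 42. 38. 42. 59. 48. 33. 29. 50. 74. 57. 43. 53. 46.
 23.]
 face (np.float64(16.05552801117301), np.float32(63.015625), np.float32(19.648438)) (np.float64(36.46211691434914), np.float32(3.9117432))
```

Emit:
carry_out(offset=[[0, 0, -0.1], [0, 0, 0], [0, 0, 0], [0, 0, 0], [0, 0, 0]], delta_rot=[[0, 0, 0], [0, 0, 0], [0, 0, 0], [0, 0, 0], [0, 0, 0]])

```text
time: 6.8
tool_pos: [0.487, -0.0527, 0.0428]
tcp_rot: [1.451, 0.756, -0.867]
wrist_force: [-5.9, -5.0, 5.0]
width: 0.084
```

```bash
python3 jf.py|head -1; python3 red.py c
```

```text
jigframe [  5.7  29.4 -23.1] q [-0.21 -0.26  2.55  0.2   0.33  1.26] F [-2.2 -5.5  7.1] w 0.084 t 6.8
top x [-54 -48 -42 -36 -30 -24 -18 -12  -6   0   6  12  18  24  30  36  42  48
  54]
 before [ 83.  88.  46.  55.  71.  90.  86.  87.  83.  96.  95.  94.  93.  94.
 105.  97.  96.  96.  28.]
 now    [  3.   0.   0.   8.   1.   2.   1.   6.   3.  20.  45. 102. 112. 124.
 110.  93.  94.  97.  24.]
 face (np.float64(33.34467741847038), np.float32(46.51367), np.float32(4.8686523)) (np.float64(32.83671802882908), np.float32(13.550781))
side x [-54 -48 -42 -36 -30 -24 -18 -12  -6   0   6  12  18  24  30  36  42  48
  54]
 before [ 0.  1. 13. 34. 48. 81. 79. 92. 75. 83. 73. 60. 43. 62. 71. 52. 59. 53.
 30.]
 now    [ 5. 18. 47. 47. 37. 61. 49. 48. 33. 21. 27. 12. 30. 58. 50. 35. 50. 43.
 25.]
 face (np.float64(16.717821776866913), np.float32(63.351562), np.float32(18.609375)) (np.float64(35.952507094792864), np.float32(2.604248))
```

By the side camera's redness the line is about half covered, and the top camera's face edge is within about 0.6 mm of it. Release, retract, and go over to the knob.

Emit:
carry_out(offset=[[0, 0, 0], [0, 0, 0], [0, 0, 0], [0, 0, 0], [-1.0, 0, 0]], delta_rot=[[0, 0, 0], [0, 0, 0], [0, 0, 0], [0, 0, 0], [0, 0, 0]], fingers=-0.5)

```text
time: 7.32
tool_pos: [0.4807, -0.0512, 0.0493]
tcp_rot: [1.451, 0.76, -0.87]
wrist_force: [-0.7, -0.4, -0.9]
width: 0.252
```

Emit:
carry_out(offset=[[-1.4, 0, 0], [-1.4, 0, 0], [-1.4, 0, 0], [-1.3, 0, 0], [0, 0, 0]], delta_rot=[[0, 0, 0], [0, 0, 0], [0, 0, 0], [0, 0, 0], [0, 0, 0]])

```text
time: 7.73
tool_pos: [0.4548, -0.0495, 0.1008]
tcp_rot: [1.452, 0.754, -0.864]
wrist_force: [0.4, -0.3, 0.3]
width: 0.253
```

Emit:
carry_out(offset=[[0, 0, 2.4], [0, 0, 2.4], [0, 0, 2.4], [0, 0, 2.35], [0, 0, 0]], delta_rot=[[0, 0, 0], [0, 0, 0], [0, 0, 0], [0, 0, 0], [-7, 0, 0]], fingers=0.4)

```text
time: 8.15
tool_pos: [0.447, -0.1487, 0.0988]
tcp_rot: [1.344, 0.792, -0.811]
wrist_force: [-0.5, -0.3, 0.8]
width: 0.699
```

```bash
python3 jf.py; python3 red.py d; python3 -c "
from plan import *
show(onjig([0,-66,20]),near(read_state(),tool_on_jig),first='r')"
```

```text
jigframe [  5.4 -69.4  41.7] q [-0.57 -0.4   2.52  0.44  0.59  0.65] F [ 0.  -0.4  0.9] w 0.699 t 8.15
tool axes in jig
 [[ 0.01   0.993  0.12 ]
 [-0.006  0.12  -0.993]
 [-1.     0.01   0.007]]
top x [-54 -48 -42 -36 -30 -24 -18 -12  -6   0   6  12  18  24  30  36  42  48
  54]
 before [ 83.  88.  46.  55.  71.  90.  86.  87.  83.  96.  95.  94.  93.  94.
 105.  97.  96.  96.  28.]
 now    [ 75. 111. 103.  91.  79.  90.  95.  93.  84.  90.  94.  93.  91. 103.
 103. 132.  51.  38.  14.]
 face (np.float64(32.523015435785055), np.float32(50.265625), np.float32(8.744141)) (np.float64(32.2538847899248), np.float32(9.207764))
side x [-54 -48 -42 -36 -30 -24 -18 -12  -6   0   6  12  18  24  30  36  42  48
  54]
 before [ 0.  1. 13. 34. 48. 81. 79. 92. 75. 83. 73. 60. 43. 62. 71. 52. 59. 53.
 30.]
 now    [23. 22. 54. 54. 51. 40. 38. 44. 57. 42. 34. 18. 32. 56. 31. 25. 48. 49.
 39.]
 face (np.float64(36.146634608507156), np.float32(52.757812), np.float32(18.732422)) (np.float64(34.84307380624103), np.float32(2.8153076))
t=8.25 q=[-0.56 -0.4   2.52  0.43  0.59  0.65] F=[ 0.1  0.6 -0.2] w=0.70
rot total [ 6.91  0.2  -0.44] rows 1 each [ 6.91  0.2  -0.44]  | trans r [ 2.12 -0.39 -0.06] rows 1 each [ 2.12  -0.395 -0.059]
```

```bash
python3 - <<'E'
from prof import *
ys=np.arange(26,44,1.)
for n in("top","side"):
  for f in("0","d"):
    q=[prof(np.load(n+f+".npz")["p"],n,0,ys,xs,"red").mean(0).round(0).astype(int).tolist() for xs in(np.arange(-30,31,3),np.arange(38,53,2))]
    print(n,f,"\n ",q[0],"\n ",q[1])
ys=np.arange(10,46,1.)
for n in("top","side"):
  for f in("0","d"): print(n,f,prof(np.load(n+f+".npz")["p"],n,36,ys,np.arange(-30,31,3),"blue").mean(0).round(0).astype(int).tolist())
E
```

```text
top 0 
  [-3, -2, -1, 2, 5, 9, 13, 13, 12, 8, 5, 2, 0, -2, -3, -3, -3, -3] 
  [-3, -2, -1, 1, 5, 9, 12, 13, 11, 7, 4, 1, -1, -3, -3, -4, -4, -4]
top d 
  [-16, -12, -8, -5, 0, 3, 7, 8, 7, 5, 3, 1, -1, -2, -3, -3, -4, -4] 
  [-2, -1, 0, 2, 5, 8, 10, 9, 7, 4, 2, 0, 0, 0, -1, -1, -1, -1]
side 0 
  [-8, -8, -6, -4, -2, 0, 2, 3, 4, 4, 5, 6, 5, 3, 1, 0, -2, -3] 
  [-7, -6, -5, -4, -3, -2, -1, 0, 1, 2, 2, 3, 2, 1, -1, -2, -4, -4]
side d 
  [-8, -7, -7, -5, -4, -3, -2, -1, -1, 0, 0, 0, 0, -1, -2, -3, -4, -5] 
  [-6, -5, -4, -2, -1, 1, 2, 3, 3, 3, 3, 2, 1, 0, -1, -2, -3, -4]
top 0 [38, 39, 42, 46, 51, 56, 61, 64, 65, 62, 57, 48, 38, 28, 20, 14, 10, 8, 7, 7, 6, 6, 6, 5, 5, 4, 2, -1, -5, -8, -10, -9, -6, -3, 0, 3]
top d [26, 27, 29, 32, 34, 35, 36, 37, 36, 36, 35, 35, 35, 36, 38, 40, 42, 45, 46, 45, 43, 39, 32, 25, 18, 12, 7, 3, -2, -5, -7, -6, -4, -1, 2, 4]
side 0 [16, 16, 16, 18, 22, 25, 29, 32, 36, 39, 43, 47, 50, 49, 48, 46, 44, 41, 37, 32, 27, 22, 18, 16, 14, 11, 9, 8, 7, 7, 6, 6, 6, 6, 6, 6]
side d [31, 30, 29, 28, 26, 25, 24, 23, 22, 22, 22, 22, 22, 24, 26, 28, 30, 33, 35, 37, 39, 41, 42, 41, 40, 38, 37, 35, 31, 27, 24, 20, 17, 16, 14, 12]
```

The fence is on the line within about 0.5 mm: side redness shows 55% of the line visible, top 69%. Now I'll pre-rotate for the knob.

Emit:
carry_out(offset=[[0, -0.4, -0.35], [0, 0, 0], [0, 0, 0], [0, 0, 0], [0, 0, 0]], delta_rot=[[0, 0, 0], [-7, 0, 0], [-7, 0, 0], [-7, 0, 0], [-7, 0, 0]])

```text
time: 8.67
tool_pos: [0.4425, -0.1397, 0.0953]
tcp_rot: [0.903, 0.926, -0.56]
wrist_force: [-1.0, -0.7, 0.1]
width: 0.702
```

Emit:
carry_out(offset=[[0, 0, 0], [0, 0, 0], [0, 0, 0], [0, 0, 0], [0, 0, 0]], delta_rot=[[-7, 0, 0], [-7, 0, 0], [-7, 0, 0], [-7, 0, 0], [-7, 0, 0]])

```text
time: 9.08
tool_pos: [0.4425, -0.1396, 0.0953]
tcp_rot: [0.351, 1.017, -0.247]
wrist_force: [-0.1, 0.1, -1.1]
width: 0.693
```

Emit:
carry_out(offset=[[0, 0, 0], [0, 0, 0], [0, 0, 0], [0, 0, 0], [0, 0, 0]], delta_rot=[[-7, 0, 0], [-7, 0, 0], [-7, 0, 0], [-7, 0, 0], [-7, 0, 0]])

```text
time: 9.5
tool_pos: [0.4425, -0.1396, 0.0953]
tcp_rot: [-0.204, 1.041, 0.07]
wrist_force: [-0.0, -0.0, 0.0]
width: 0.703
```

Emit:
carry_out(offset=[[0, 0, 0], [0, 0, 0], [0, 0, 0], [0, 0, 0], [0, 0, 0]], delta_rot=[[-7, 0, 0], [-7, 0, 0], [-7, 0, 0], [-7, 0, 0], [-7, 0, 0]])

```text
time: 9.92
tool_pos: [0.4426, -0.1396, 0.0953]
tcp_rot: [-0.757, 0.996, 0.389]
wrist_force: [0.2, -0.3, -0.6]
width: 0.703
```

```bash
cat >> jf.py <<'E'
import sys
if len(sys.argv)>1:
    t=np.array(eval(sys.argv[1])); D=onjig(t)-s["tool_pos"]; T=Ro.from_rotvec(s["tcp_rot"]); ax=T.as_matrix()[:,0]; n=-R[:,2]
    c=np.cross(ax,n); print("to target, tool cm",(T.inv().apply(D)*100).round(2)," tilt fix deg (tool axes)",np.degrees(T.inv().apply(c)).round(2))
E
python3 jf.py "[0,-66,-21]"
```

```text
jigframe [ -0.7 -60.6  41.2] q [-0.55 -0.42  2.53  0.43  0.59 -1.67] F [-0.1 -0.3 -0.6] w 0.703 t 9.92
tool axes in jig
 [[ 0.008 -0.77   0.638]
 [-0.     0.638  0.77 ]
 [-1.    -0.006  0.005]]
to target, tool cm [ 6.22 -0.36 -0.4 ]  tilt fix deg (tool axes) [-0.    0.29  0.36]
```

Emit:
carry_out(offset=[[0, -0.36, -0.4], [1.5, 0, 0], [1.5, 0, 0], [1.5, 0, 0], [0, 0, 0]], delta_rot=[[0, 0.3, 0.35], [0, 0, 0], [0, 0, 0], [0, 0, 0], [0, 0, 0]])

```text
time: 10.33
tool_pos: [0.4641, -0.1469, 0.0545]
tcp_rot: [-0.745, 1.007, 0.39]
wrist_force: [-0.4, 1.9, -0.1]
width: 0.7
```

```bash
python3 jf.py "[0,-66,-21]"; python3 - <<'E'
from plan import *
p,d=snap("top","k1");p2,d2=snap("side","k1s")
a=cv2.resize(p[230:300,350:430][...,::-1],None,fx=5,fy=5,interpolation=cv2.INTER_CUBIC)
b=cv2.resize(p2[85:155,220:300][...,::-1],None,fx=5,fy=5,interpolation=cv2.INTER_CUBIC)
cv2.imwrite("pics/k1.png",np.hstack([a,b]))
E
```

```text
jigframe [ -2.  -66.2  -5.2] q [-0.53 -0.27  2.52  0.51  0.47 -1.74] F [-0.5  1.8  0.2] w 0.7 t 10.33
tool axes in jig
 [[-0.003 -0.764  0.645]
 [ 0.001  0.645  0.764]
 [-1.     0.003 -0.002]]
to target, tool cm [ 1.58 -0.14  0.15]  tilt fix deg (tool axes) [-0.   -0.1  -0.18]
```

View pics/k1.png

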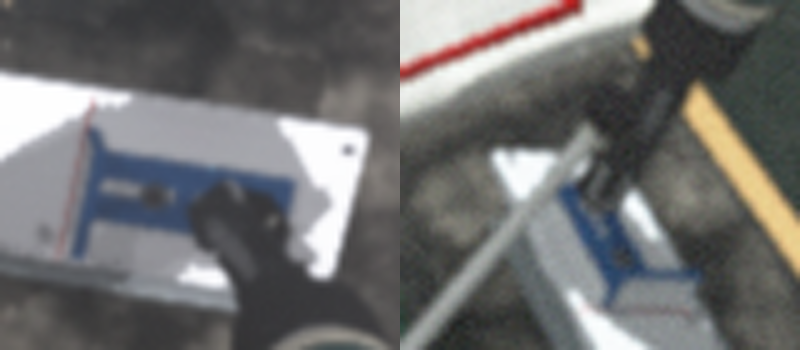

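The fingers straddle the knob (top crop (230,205)) and the fence sits along the red line ((92,105)-(62,245)). Down and grip.

Emit:
carry_out(offset=[[0.7, -0.14, 0.15], [0.7, 0, 0], [0, 0, 0], [0, 0, 0], [0, 0, 0]], delta_rot=[[0, 0, 0], [0, 0, 0], [0, 0, 0], [0, 0, 0], [0, 0, 0]])

```text
time: 10.85
tool_pos: [0.474, -0.1489, 0.0464]
tcp_rot: [-0.751, 1.004, 0.388]
wrist_force: [0.1, 0.0, -0.2]
width: 0.7
```

Emit:
carry_out(offset=[[0, 0, 0], [0, 0, 0], [0, 0, 0], [0, 0, 0], [0, 0, 0]], delta_rot=[[0, 0, 0], [0, 0, 0], [0, 0, 0], [0, 0, 0], [0, 0, 0]], fingers=-1, newtons=60)

```text
time: 11.27
tool_pos: [0.4735, -0.1495, 0.0467]
tcp_rot: [-0.753, 1.004, 0.388]
wrist_force: [-10.8, -2.2, 9.2]
width: 0.418
```

```bash
python3 jf.py "[0,-66,-21]"
```

```text
jigframe [  2.3 -68.1 -16.7] q [-0.52 -0.23  2.51  0.54  0.43 -1.76] F [-4.6 -3.  13.3] w 0.418 t 11.27
tool axes in jig
 [[ 0.001 -0.767  0.642]
 [-0.003  0.642  0.767]
 [-1.    -0.003 -0.002]]
to target, tool cm [0.43 0.32 0.01]  tilt fix deg (tool axes) [-0.   -0.09  0.16]
```

Emit:
carry_out(offset=[[0, 0, 0], [0, 0, 0], [0.2, 0.32, 0], [0, 0, 0], [0, 0, 0]], delta_rot=[[0, 0, 0], [0, 0, 0], [0, 0, 0], [0, 0, 0], [0, 0, 0]], fingers=0.1)

```text
time: 11.68
tool_pos: [0.4726, -0.1464, 0.0429]
tcp_rot: [-0.751, 1.004, 0.389]
wrist_force: [-0.1, 0.6, -0.9]
width: 0.552
```

Emit:
carry_out(offset=[[0, 0, 0], [0, 0, 0], [0, 0, 0], [0, 0, 0], [0, 0, 0]], delta_rot=[[0, 0, 0], [0, 0, 0], [0, 0, 0], [0, 0, 0], [0, 0, 0]], fingers=-1, newtons=70)

```text
time: 12.1
tool_pos: [0.4724, -0.147, 0.0432]
tcp_rot: [-0.752, 1.005, 0.389]
wrist_force: [-11.2, -2.3, 10.0]
width: 0.414
```

```bash
python3 jf.py "[0,-66,-21]"
```

```text
jigframe [ -0.6 -65.7 -19. ] q [-0.52 -0.23  2.52  0.54  0.42 -1.77] F [-4.5 -3.1 14.1] w 0.414 t 12.1
tool axes in jig
 [[ 0.    -0.767  0.642]
 [-0.002  0.642  0.767]
 [-1.    -0.002 -0.002]]
to target, tool cm [ 0.2  -0.06  0.01]  tilt fix deg (tool axes) [ 0.   -0.09  0.09]
```

Emit:
carry_out(offset=[[0.015, 0, 0], [0.015, 0, 0], [0.015, 0, 0], [0.015, 0, 0], [0.015, 0, 0]], delta_rot=[[6, 0, 0], [6, 0, 0], [6, 0, 0], [6, 0, 0], [6, 0, 0]])

```text
time: 12.52
tool_pos: [0.4727, -0.147, 0.0426]
tcp_rot: [-0.275, 1.047, 0.11]
wrist_force: [-13.2, -1.3, 10.0]
width: 0.415
```

```bash
python3 jf.py "[0,-66,-21]"; python3 -c "
from plan import *
print(read_state()['torque']@jig(J)[1])"
```

```text
jigframe [ -0.5 -65.7 -19.7] q [-0.52 -0.22  2.52  0.55  0.42 -1.24] F [-6.3 -2.3 15.2] w 0.415 t 12.52
tool axes in jig
 [[ 0.    -0.339  0.941]
 [-0.002  0.941  0.339]
 [-1.    -0.002 -0.001]]
to target, tool cm [ 0.13 -0.04  0.04]  tilt fix deg (tool axes) [ 0.   -0.03  0.13]
[-0.5420049   1.16990054  0.09117112]
```

Emit:
carry_out(offset=[[0.014, 0, 0], [0.014, 0, 0], [0.014, 0, 0], [0.014, 0, 0], [0.014, 0, 0]], delta_rot=[[6, 0, 0], [6, 0, 0], [6, 0, 0], [6, 0, 0], [6, 0, 0]], newtons=90)

```text
time: 12.93
tool_pos: [0.473, -0.1471, 0.0421]
tcp_rot: [0.2, 1.038, -0.164]
wrist_force: [-13.6, -0.7, 11.4]
width: 0.408
```

Emit:
carry_out(offset=[[0.014, 0, 0], [0.014, 0, 0], [0.014, 0, 0], [0.014, 0, 0], [0.014, 0, 0]], delta_rot=[[6, 0, 0], [6, 0, 0], [6, 0, 0], [6, 0, 0], [6, 0, 0]], newtons=110)

```text
time: 13.35
tool_pos: [0.4733, -0.1471, 0.0419]
tcp_rot: [0.672, 0.979, -0.435]
wrist_force: [-24.3, -1.7, 23.3]
width: 0.403
```

```bash
cat >> jf.py <<'E'
print("torque jig",(s["torque"]@R).round(2))
E
python3 jf.py
```

```text
jigframe [ -0.5 -65.7 -20.7] q [-0.52 -0.22  2.52  0.55  0.42 -0.2 ] F [-9.2 -3.6 32.2] w 0.403 t 13.35
tool axes in jig
 [[ 0.     0.644  0.765]
 [-0.002  0.765 -0.644]
 [-1.    -0.001  0.002]]
torque jig [-0.48  1.94  0.14]
```

Emit:
carry_out(offset=[[0.01, 0, 0], [0.01, 0, 0], [0.01, 0, 0], [0.01, 0, 0], [0.01, 0, 0]], delta_rot=[[4, 0, 0], [4, 0, 0], [4, 0, 0], [4, 0, 0], [4, 0, 0]], newtons=120)

```text
time: 13.77
tool_pos: [0.4734, -0.1471, 0.0418]
tcp_rot: [0.984, 0.912, -0.612]
wrist_force: [-30.4, -0.5, 30.0]
width: 0.401
```

```bash
python3 jf.py
```

```text
jigframe [ -0.4 -65.7 -20.8] q [-0.52 -0.22  2.52  0.55  0.42  0.15] F [-11.2  -2.8  41.1] w 0.401 t 13.77
tool axes in jig
 [[ 0.     0.866  0.5  ]
 [-0.002  0.5   -0.866]
 [-1.    -0.001  0.002]]
torque jig [-0.52  2.23  0.13]
```

Emit:
carry_out(offset=[[0, 0, 0], [0, 0, 0], [0, 0, 0], [0, 0, 0], [0, 0, 0]], delta_rot=[[4, 0, 0], [4, 0, 0], [4, 0, 0], [4, 0, 0], [4, 0, 0]])

```text
time: 14.18
tool_pos: [0.4734, -0.1471, 0.0417]
tcp_rot: [1.295, 0.819, -0.788]
wrist_force: [-27.6, -1.6, 26.7]
width: 0.404
```

```bash
python3 jf.py
```

```text
jigframe [ -0.4 -65.8 -20.9] q [-0.52 -0.22  2.52  0.55  0.42  0.5 ] F [-10.3  -3.7  36.8] w 0.404 t 14.18
tool axes in jig
 [[ 0.     0.985  0.174]
 [-0.002  0.174 -0.985]
 [-1.     0.     0.002]]
torque jig [-0.6   2.08  0.18]
```

Emit:
carry_out(offset=[[0, 0, 0], [0, 0, 0], [0, 0, 0], [0, 0, 0], [0, 0, 0]], delta_rot=[[4, 0, 0], [4, 0, 0], [4, 0, 0], [4, 0, 0], [4, 0, 0]])

```text
time: 14.6
tool_pos: [0.4742, -0.1473, 0.0417]
tcp_rot: [1.603, 0.699, -0.96]
wrist_force: [-15.0, -0.6, 14.1]
width: 0.401
```

```bash
python3 jf.py
```

```text
jigframe [  0.3 -65.9 -21.3] q [-0.52 -0.22  2.52  0.55  0.41  0.85] F [-5.9 -1.7 19.7] w 0.401 t 14.6
tool axes in jig
 [[ 0.001  0.985 -0.174]
 [-0.003 -0.174 -0.985]
 [-1.     0.002  0.002]]
torque jig [-0.43  1.15  0.32]
```

Emit:
carry_out(offset=[[0, 0, 0], [0, 0, 0], [0, 0, 0], [0, 0, 0], [0, 0, 0]], delta_rot=[[4, 0, 0], [4, 0, 0], [4, 0, 0], [4, 0, 0], [4, 0, 0]])

```text
time: 15.02
tool_pos: [0.4745, -0.148, 0.0417]
tcp_rot: [1.905, 0.55, -1.128]
wrist_force: [-9.7, -3.8, 7.9]
width: 0.398
```

```bash
python3 jf.py
```

```text
jigframe [  0.6 -66.5 -21.4] q [-0.52 -0.22  2.52  0.55  0.41  1.2 ] F [-4.2 -4.5 11.6] w 0.398 t 15.02
tool axes in jig
 [[ 0.002  0.866 -0.5  ]
 [-0.004 -0.5   -0.866]
 [-1.     0.004  0.002]]
torque jig [-0.78  1.06  0.46]
```

Emit:
carry_out(offset=[[0, 0, 0], [0, 0, 0], [0, 0, 0], [0, 0, 0], [0, 0, 0]], delta_rot=[[3, 0, 0], [3, 0, 0], [3, 0, 0], [3, 0, 0], [3, 0, 0]])

```text
time: 15.43
tool_pos: [0.4749, -0.1488, 0.0419]
tcp_rot: [2.125, 0.416, -1.249]
wrist_force: [-7.4, -7.7, 4.7]
width: 0.401
```

```bash
python3 jf.py; python3 red.py e
```

```text
jigframe [  1.1 -67.4 -21.5] q [-0.52 -0.22  2.52  0.55  0.41  1.46] F [-3.5 -8.2  7.5] w 0.401 t 15.43
tool axes in jig
 [[ 0.003  0.708 -0.707]
 [-0.006 -0.707 -0.708]
 [-1.     0.006  0.002]]
torque jig [-1.28  0.89  0.22]
top x [-54 -48 -42 -36 -30 -24 -18 -12  -6   0   6  12  18  24  30  36  42  48
  54]
 before [ 83.  88.  46.  55.  71.  90.  86.  87.  83.  96.  95.  94.  93.  94.
 105.  97.  96.  96.  28.]
 now    [ 70.  98. 102.  96.  85.  89.  94.  93.  85.  85.  99.  96.  93. 103.
  98.  93.  70.  63.  21.]
 face (np.float64(33.86651787161827), np.float32(43.61328), np.float32(-3.5488281)) (np.float64(32.36211467673712), np.float32(11.6883545))
side x [-54 -48 -42 -36 -30 -24 -18 -12  -6   0   6  12  18  24  30  36  42  48
  54]
 before [ 0.  1. 13. 34. 48. 81. 79. 92. 75. 83. 73. 60. 43. 62. 71. 52. 59. 53.
 30.]
 now    [ 9. 29. 54. 29. 39. 34. 49. 37. 43. 24. 15. 13. 24. 63. 40. 34. 57. 56.
 37.]
 face (np.float64(39.2051705121994), np.float32(36.49707), np.float32(11.397461)) (np.float64(34.04459450773705), np.float32(3.0395508))
```

Torque fell (0.46→0.22) and the tool drifted off centre, so the pads are slipping on the star. Regrasp: open, turn back 120°, recentre, go a bit deeper.

Emit:
carry_out(offset=[[0, 0, 0], [0, 0, 0], [0, 0, 0], [0, 0, 0], [0, 0, 0]], delta_rot=[[0, 0, 0], [0, 0, 0], [-7, 0, 0], [-7, 0, 0], [-7, 0, 0]], fingers=0.4)

```text
time: 15.95
tool_pos: [0.4743, -0.1465, 0.0409]
tcp_rot: [1.809, 0.604, -1.075]
wrist_force: [0.4, 0.4, 0.3]
width: 0.699
```

Emit:
carry_out(offset=[[0, 0, 0], [0, 0, 0], [0, 0, 0], [0, 0, 0], [0, 0, 0]], delta_rot=[[-7, 0, 0], [-7, 0, 0], [-7, 0, 0], [-7, 0, 0], [-7, 0, 0]])

```text
time: 16.37
tool_pos: [0.4743, -0.1465, 0.0409]
tcp_rot: [1.274, 0.827, -0.775]
wrist_force: [0.2, -0.6, -0.5]
width: 0.701
```

Emit:
carry_out(offset=[[0, 0, 0], [0, 0, 0], [0, 0, 0], [0, 0, 0], [0, 0, 0]], delta_rot=[[-7, 0, 0], [-7, 0, 0], [-7, 0, 0], [-7, 0, 0], [-7, 0, 0]])

```text
time: 16.78
tool_pos: [0.4743, -0.1465, 0.0409]
tcp_rot: [0.728, 0.969, -0.465]
wrist_force: [-0.6, 0.3, 0.7]
width: 0.701
```

Emit:
carry_out(offset=[[0, 0, 0], [0, 0, 0], [0, 0, 0], [0, 0, 0], [0, 0, 0]], delta_rot=[[-7, 0, 0], [-7, 0, 0], [-7, 0, 0], [-7, 0, 0], [0, 0, 0]])

```text
time: 17.2
tool_pos: [0.4743, -0.1465, 0.041]
tcp_rot: [0.289, 1.03, -0.214]
wrist_force: [-0.4, 0.8, -0.3]
width: 0.701
```

```bash
python3 jf.py "[-0.3,-65.8,-25]"
```

```text
jigframe [ -0.  -65.1 -22. ] q [-0.51 -0.22  2.52  0.55  0.41 -0.63] F [-0.5  0.8 -0. ] w 0.701 t 17.2
tool axes in jig
 [[ 0.001  0.272  0.962]
 [-0.001  0.962 -0.272]
 [-1.    -0.001  0.001]]
to target, tool cm [ 0.3  -0.07 -0.01]  tilt fix deg (tool axes) [0.   0.06 0.06]
torque jig [-0.08  0.23 -0.05]
```

Emit:
carry_out(offset=[[0.3, -0.07, 0], [0, 0, 0], [0, 0, 0], [0, 0, 0], [0, 0, 0]], delta_rot=[[0, 0, 0], [0, 0, 0], [0, 0, 0], [0, 0, 0], [0, 0, 0]], fingers=-1, newtons=120)

```text
time: 17.62
tool_pos: [0.4752, -0.1474, 0.0383]
tcp_rot: [0.293, 1.03, -0.217]
wrist_force: [-6.9, 1.2, 7.4]
width: 0.402
```

Emit:
carry_out(offset=[[0, 0, 0], [0, 0, 0], [0, 0, 0], [0, 0, 0], [0, 0, 0]], delta_rot=[[4, 0, 0], [4, 0, 0], [4, 0, 0], [4, 0, 0], [4, 0, 0]])

```text
time: 18.03
tool_pos: [0.4751, -0.1473, 0.0382]
tcp_rot: [0.607, 0.991, -0.397]
wrist_force: [-4.8, 2.4, 5.2]
width: 0.401
```

```bash
python3 jf.py "[-0.3,-65.8,-25]"
```

```text
jigframe [ -0.7 -65.8 -24.8] q [-0.52 -0.21  2.52  0.56  0.41 -0.28] F [-1.7  2.   6.9] w 0.401 t 18.03
tool axes in jig
 [[-0.     0.587  0.809]
 [-0.001  0.809 -0.587]
 [-1.    -0.001  0.001]]
to target, tool cm [0.02 0.02 0.03]  tilt fix deg (tool axes) [0.   0.03 0.08]
torque jig [0.26 0.48 1.99]
```

Emit:
carry_out(offset=[[0, 0, 0], [0, 0, 0], [0, 0, 0], [0, 0, 0], [0, 0, 0]], delta_rot=[[4, 0, 0], [4, 0, 0], [4, 0, 0], [4, 0, 0], [4, 0, 0]])

```text
time: 18.45
tool_pos: [0.4752, -0.1473, 0.0382]
tcp_rot: [0.922, 0.928, -0.576]
wrist_force: [-7.3, -0.8, 6.2]
width: 0.404
```

```bash
python3 jf.py "[-0.3,-65.8,-25]"
```

```text
jigframe [ -0.6 -65.8 -24.8] q [-0.51 -0.21  2.52  0.56  0.41  0.07] F [-3.1 -1.4  9. ] w 0.404 t 18.45
tool axes in jig
 [[-0.     0.829  0.56 ]
 [-0.001  0.56  -0.829]
 [-1.    -0.001  0.001]]
to target, tool cm [0.02 0.02 0.02]  tilt fix deg (tool axes) [0.   0.06 0.06]
torque jig [-0.1   0.71  0.49]
```

Emit:
carry_out(offset=[[0, 0, 0], [0, 0, 0], [0, 0, 0], [0, 0, 0], [0, 0, 0]], delta_rot=[[2, 0, 0], [2, 0, 0], [2, 0, 0], [2, 0, 0], [2, 0, 0]])

```text
time: 18.87
tool_pos: [0.4751, -0.1473, 0.0382]
tcp_rot: [1.071, 0.89, -0.662]
wrist_force: [-6.1, -0.9, 5.5]
width: 0.399
```

```bash
python3 jf.py|tail -1
```

```text
torque jig [-0.21  0.8   0.08]
```

Emit:
carry_out(offset=[[0, 0, 0], [0, 0, 0], [0, 0, 0], [0, 0, 0], [0, 0, 0]], delta_rot=[[2, 0, 0], [2, 0, 0], [2, 0, 0], [2, 0, 0], [2, 0, 0]])

```text
time: 19.28
tool_pos: [0.475, -0.1474, 0.0381]
tcp_rot: [1.227, 0.843, -0.75]
wrist_force: [-4.1, 1.8, 3.5]
width: 0.402
```

```bash
python3 jf.py|tail -1
```

```text
torque jig [0.21 0.49 2.68]
```

Emit:
carry_out(offset=[[0, 0, 0], [0, 0, 0], [0, 0, 0], [0, 0, 0], [0, 0, 0]], delta_rot=[[2, 0, 0], [2, 0, 0], [2, 0, 0], [2, 0, 0], [2, 0, 0]])

```text
time: 19.7
tool_pos: [0.4753, -0.1474, 0.0382]
tcp_rot: [1.386, 0.788, -0.839]
wrist_force: [-3.0, 1.1, 3.5]
width: 0.405
```

```bash
python3 jf.py
```

```text
jigframe [ -0.5 -65.9 -24.8] q [-0.51 -0.21  2.52  0.56  0.41  0.59] F [-0.9  0.9  4.6] w 0.405 t 19.7
tool axes in jig
 [[-0.     0.997  0.072]
 [-0.002  0.072 -0.997]
 [-1.    -0.     0.002]]
torque jig [0.22 0.35 1.67]
```

Emit:
carry_out(offset=[[0, 0, 0], [0, 0, 0], [0, 0, 0], [0, 0, 0], [0, 0, 0]], delta_rot=[[2, 0, 0], [2, 0, 0], [2, 0, 0], [2, 0, 0], [2, 0, 0]])

```text
time: 20.12
tool_pos: [0.4752, -0.1473, 0.0382]
tcp_rot: [1.543, 0.727, -0.927]
wrist_force: [-6.2, 0.9, 5.5]
width: 0.402
```

```bash
python3 jf.py|tail -1
```

```text
torque jig [0.01 0.63 0.73]
```

Emit:
carry_out(offset=[[0, 0, 0], [0, 0, 0], [0, 0, 0], [0, 0, 0], [0, 0, 0]], delta_rot=[[2, 0, 0], [2, 0, 0], [2, 0, 0], [2, 0, 0], [2, 0, 0]])

```text
time: 20.53
tool_pos: [0.4754, -0.1474, 0.0383]
tcp_rot: [1.692, 0.661, -1.01]
wrist_force: [-5.8, -1.0, 3.6]
width: 0.405
```

```bash
python3 jf.py|tail -1
```

```text
torque jig [-0.29  0.73  0.07]
```

Emit:
carry_out(offset=[[0, 0, 0], [0, 0, 0], [-1.5, 0, 0], [-2.5, 0, 0], [-2.5, 0, 0]], delta_rot=[[0, 0, 0], [0, 0, 0], [0, 0, 0], [0, 0, 0], [0, 0, 0]], fingers=0.6)

```text
time: 20.95
tool_pos: [0.4419, -0.1444, 0.0939]
tcp_rot: [1.694, 0.663, -1.013]
wrist_force: [0.7, -0.4, 0.4]
width: 0.802
```

Emit:
carry_out(offset=[[-3, 0, 0], [-3, 0, 0], [-2, 0, -2.5], [0, 0, -3.5], [0, 0, -3.5]], delta_rot=[[0, 0, 0], [0, 0, 0], [0, 0, 0], [0, 0, 0], [0, 0, 0]])

```text
time: 21.37
tool_pos: [0.433, -0.0564, 0.1797]
tcp_rot: [1.699, 0.65, -1.01]
wrist_force: [1.1, 0.3, -1.1]
width: 0.797
```

```bash
python3 jf.py
```

```text
jigframe [ 27.7  21.6 122.2] q [-0.27 -0.63  2.48  0.13  0.78  1.6 ] F [ 0.4  0.3 -1.5] w 0.797 t 21.37
tool axes in jig
 [[ 0.007  0.96  -0.281]
 [-0.006 -0.28  -0.96 ]
 [-1.     0.008  0.003]]
torque jig [0.05 0.21 0.01]
```

```bash
python3 red.py f >/dev/null; python3 - <<'E'
from prof import *
o,R=jig(J)
for n in("top","side"):
  for f in("0","f"):
    z=np.load(n+f+".npz");W=(cloud(n,z["d"])-o)@R*1000;p=z["p"].astype(int)
    roi=(z["d"]>.3)
    k=roi&(np.hypot(W[...,0],W[...,1]+65.5)<13)&(W[...,2]>30)&(W[...,2]<60);pl=roi&(abs(W[...,0])<45)&(W[...,1]>45)&(W[...,1]<105)&(abs(W[...,2])<15)
    b=roi&(p[...,2]-p[...,0]>25)&(abs(W[...,0])<18)&(W[...,1]<0)&(W[...,1]>-45)&(abs(W[...,2]-6)<10)
    print(n,f,"knob top",np.median(W[k][:,2]).round(1),W[k][:,2].mean().round(1),k.sum(),"plate",W[pl][:,2].mean().round(1),pl.sum(),"foot",W[b][:,2].mean().round(1),b.sum())
ys=np.arange(26,44,1.)
for n in("top","side"):
  for f in("0","d","f"):
    q=[prof(np.load(n+f+".npz")["p"],n,0,ys,xs,"red").mean(0).round(0).astype(int).tolist() for xs in(np.arange(-30,0,3),np.arange(0,31,3),np.arange(38,53,2))]
    print(n,f,*q,sep="\n  ")
ys=np.arange(14,46,1.)
for n in("top","side"):
  for f in("0","d","f"): print(n,f,prof(np.load(n+f+".npz")["p"],n,36,ys,np.arange(-30,31,3),"blue").mean(0).round(0).astype(int).tolist())
a=cv2.resize(cv2.imread('pics/topf.png')[240:300,335:425],None,fx=6,fy=6,interpolation=cv2.INTER_CUBIC)
b=cv2.resize(cv2.imread('pics/sidef.png')[105:165,230:270],None,fx=6,fy=6,interpolation=cv2.INTER_CUBIC)
cv2.imwrite('pics/f.png',np.hstack([a,b]))
E
```

```text
top 0 knob top 46.0 46.0 63 plate 1.2 562 foot 7.1 130
top f knob top 43.5 43.7 62 plate 1.1 562 foot 7.0 141
side 0 knob top 43.3 42.6 20 plate -1.9 248 foot 3.9 53
side f knob top 39.9 40.2 25 plate -1.6 237 foot 3.9 61
top
  0
  [-3, -2, -1, 2, 5, 9, 12, 13, 11, 8, 5, 2, 0, -2, -2, -3, -3, -3]
  [-3, -2, -1, 2, 6, 10, 13, 14, 12, 9, 5, 2, 0, -2, -3, -3, -3, -4]
  [-3, -2, -1, 1, 5, 9, 12, 13, 11, 7, 4, 1, -1, -3, -3, -4, -4, -4]
top
  d
  [-15, -10, -6, -2, 1, 5, 8, 9, 8, 5, 3, 1, -1, -2, -3, -3, -3, -3]
  [-18, -14, -11, -7, -2, 2, 6, 7, 7, 5, 3, 0, -1, -3, -3, -4, -4, -4]
  [-2, -1, 0, 2, 5, 8, 10, 9, 7, 4, 2, 0, 0, 0, -1, -1, -1, -1]
top
  f
  [-25, -17, -10, -4, 0, 4, 6, 7, 5, 3, 1, 0, -1, -1, -1, -1, -1, -1]
  [-18, -15, -11, -7, -3, 1, 4, 6, 5, 3, 1, 0, -2, -2, -3, -3, -3, -3]
  [-4, -3, -1, 1, 4, 8, 11, 12, 10, 7, 4, 0, -2, -3, -4, -4, -4, -4]
side
  0
  [-8, -7, -5, -3, -1, 2, 4, 5, 5, 6, 7, 8, 6, 4, 2, 0, -1, -2]
  [-9, -8, -7, -5, -3, -1, 0, 2, 2, 3, 4, 4, 3, 2, 1, -1, -2, -3]
  [-7, -6, -5, -4, -3, -2, -1, 0, 1, 2, 2, 3, 2, 1, -1, -2, -4, -4]
side
  d
  [-4, -4, -3, -2,
[... 503 characters left out ...]
, 4, 2, -1, -5, -8, -10, -9, -6, -3, 0, 3]
top d [34, 35, 36, 37, 36, 36, 35, 35, 35, 36, 38, 40, 42, 45, 46, 45, 43, 39, 32, 25, 18, 12, 7, 3, -2, -5, -7, -6, -4, -1, 2, 4]
top f [28, 27, 26, 25, 25, 25, 26, 27, 29, 32, 37, 42, 47, 52, 55, 56, 54, 50, 42, 33, 24, 16, 9, 4, 0, -3, -4, -3, -1, 1, 2, 3]
side 0 [22, 25, 29, 32, 36, 39, 43, 47, 50, 49, 48, 46, 44, 41, 37, 32, 27, 22, 18, 16, 14, 11, 9, 8, 7, 7, 6, 6, 6, 6, 6, 6]
side d [26, 25, 24, 23, 22, 22, 22, 22, 22, 24, 26, 28, 30, 33, 35, 37, 39, 41, 42, 41, 40, 38, 37, 35, 31, 27, 24, 20, 17, 16, 14, 12]
side f [25, 24, 23, 22, 22, 22, 23, 23, 24, 27, 30, 34, 37, 41, 46, 50, 54, 59, 62, 61, 60, 59, 58, 55, 49, 43, 36, 30, 25, 21, 18, 14]
```

View pics/f.png

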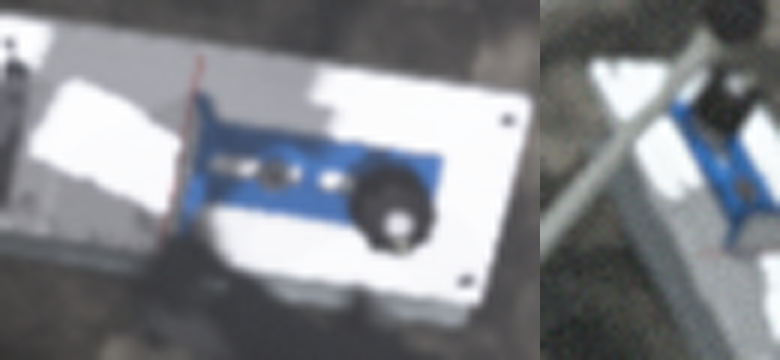

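Clear view: the red line runs along the fence face (crop (200,60)-(165,235)), the knob at (395,205) is 2.5-2.9 mm lower than before, and torque reached 2.7 N m. Now the keypad.

```bash
cat > kp.py <<'E'
from plan import *
import sys
k=np.load("kp.npy");s=read_state();off=float(sys.argv[1]) # off: reported z
d=np.array([-np.sin(k[2]),np.cos(k[2])]);rot=near(s,lambda g:tool_down(g*d))
show([k[0],k[1],off],rot,first=sys.argv[2])
E
python3 kp.py 0.1 t
```

```text
t=21.47 q=[-0.25 -0.63  2.48  0.13  0.78  1.6 ] F=[0.2 0.3 0.3] w=0.80
rot total [-58.62   7.72 -30.72] rows 9 each [-6.51  0.86 -3.41]  | trans t [  5.71 -12.01 -20.88] rows 6 each [ 0.951 -2.001 -3.48 ]
```

Emit:
carry_out(offset=[[0.4, -2.0, -3.5], [0.4, -2.0, -3.5], [0.4, -2.0, -3.5], [0.9, -2.0, -3.5], [0.9, -2.0, -3.5]], delta_rot=[[0, 0, 0], [0, 0, 0], [0, 0, 0], [0, 0, 0], [0, 0, 0]], fingers=0.85)

```text
time: 21.88
tool_pos: [0.4232, 0.1034, 0.1348]
tcp_rot: [1.693, 0.661, -1.018]
wrist_force: [0.6, 0.3, 0.1]
width: 0.925
```

Emit:
carry_out(offset=[[0.9, -2.0, -3.4], [0, 0, 0], [0, 0, 0], [0, 0, 0], [0, 0, 0]], delta_rot=[[0, 0, 0], [-6.51, 0.86, -3.41], [-6.51, 0.86, -3.41], [-6.51, 0.86, -3.41], [-6.51, 0.86, -3.41]])

```text
time: 22.3
tool_pos: [0.4244, 0.1266, 0.1242]
tcp_rot: [1.347, 1.024, -0.918]
wrist_force: [-0.0, 0.2, -0.5]
width: 0.928
```

Emit:
carry_out(offset=[[0, 0, 0], [0, 0, 0], [0, 0, 0], [0, 0, 0], [0, 0, 0]], delta_rot=[[-6.51, 0.86, -3.41], [-6.51, 0.86, -3.41], [-6.51, 0.86, -3.41], [-6.51, 0.86, -3.41], [-6.51, 0.86, -3.41]])

```text
time: 22.72
tool_pos: [0.4256, 0.1256, 0.1249]
tcp_rot: [0.79, 1.427, -0.723]
wrist_force: [0.4, -0.5, -0.4]
width: 0.927
```

```bash
python3 kp.py 0 r
```

```text
t=22.72 q=[ 0.21 -0.15  2.18  0.03  1.08  1.17] F=[ 0.4 -0.5 -0.4] w=0.93
rot total [-6.02 -0.6  -2.32] rows 1 each [-6.02 -0.6  -2.32]  | trans r [12.49  4.08 -4.44] rows 4 each [ 3.122  1.02  -1.11 ]
```

Emit:
carry_out(offset=[[0, 0, 0], [0, 2.04, -2.22], [0, 2.04, -2.22], [3.5, 0, 0], [3.5, 0, 0]], delta_rot=[[-6.02, -0.6, -2.32], [0, 0, 0], [0, 0, 0], [0, 0, 0], [0, 0, 0]])

```text
time: 23.13
tool_pos: [0.4316, 0.1889, 0.0565]
tcp_rot: [0.683, 1.455, -0.672]
wrist_force: [0.8, -0.4, -0.2]
width: 0.923
```

Emit:
carry_out(offset=[[2, 0, 0], [0, 0, 0], [0, 0, 0], [0, 0, 0], [0, 0, 0]], delta_rot=[[0, 0, 0], [0, 0, 0], [0, 0, 0], [0, 0, 0], [0, 0, 0]])

```text
time: 23.55
tool_pos: [0.4302, 0.1873, 0.0371]
tcp_rot: [0.683, 1.456, -0.676]
wrist_force: [-0.2, 0.5, -0.4]
width: 0.919
```

```bash
python3 kp.py -0.038 r; python3 - <<'E'
from plan import *
s=read_state();T=Ro.from_rotvec(s["tcp_rot"]).as_matrix()
for n in("top","side"):
    p,d=snap(n,n+"g");z0=np.load(n+"0.npz")["d"]
    W=(cloud(n,d)-s["tool_pos"])@T*1000
    m=(z0-d>.012)&(d>.3)&(abs(W[...,1])<25)&(abs(W[...,2])<80)&(W[...,0]>-120)
    P=W[m]
    for a in range(-100,20,10):
        q=P[(P[:,0]>=a)&(P[:,0]<a+10)]
        if len(q): print(n,a,len(q),"y",np.percentile(q[:,1],[5,50,95]).round(0),"z",np.percentile(q[:,2],[2,25,50,75,98]).round(0))
E
```

```text
t=23.55 q=[ 0.36  0.03  2.19 -0.    0.92  1.23] F=[-0.2  0.5 -0.4] w=0.92
rot total [-0.24  0.19 -0.35] rows 1 each [-0.24  0.19 -0.35]  | trans r [ 7.51 -0.26 -0.04] rows 2 each [ 3.754 -0.13  -0.018]
side -100 70 y [-9.  7. 15.] z [-70. -51. -40.  50.  62.]
side -90 15 y [ 5. 12. 15.] z [-65. -49. -43.  43.  54.]
side -80 8 y [10. 11. 14.] z [-52. -48. -45.  39.  43.]
side -70 19 y [-0. 10. 14.] z [-54. -46.  38.  42.  49.]
side -60 10 y [ 1.  9. 13.] z [-54. -50. -46.  18.  47.]
side -50 5 y [-4. 11. 11.] z [-36.  38.  38.  40.  43.]
```

The tip offset model holds (about 47 mm at 78 mm opening). Descend and grip.

Emit:
carry_out(offset=[[1.5, -0.26, -0.04], [2, 0, 0], [2, 0, 0], [1.5, 0, 0], [0.5, 0, 0]], delta_rot=[[-0.24, 0.19, -0.35], [0, 0, 0], [0, 0, 0], [0, 0, 0], [0, 0, 0]])

```text
time: 24.07
tool_pos: [0.4248, 0.1851, -0.0409]
tcp_rot: [0.673, 1.467, -0.68]
wrist_force: [-0.3, 0.5, -0.1]
width: 0.926
```

Emit:
carry_out(offset=[[0, 0, 0], [0, 0, 0], [0, 0, 0], [0, 0, 0], [0, 0, 0]], delta_rot=[[0, 0, 0], [0, 0, 0], [0, 0, 0], [0, 0, 0], [0, 0, 0]], fingers=-1, newtons=40)

```text
time: 24.48
tool_pos: [0.4268, 0.1859, -0.0388]
tcp_rot: [0.675, 1.464, -0.677]
wrist_force: [-0.8, 0.2, 1.5]
width: 0.71
```

```bash
python3 kp.py -0.039 r
```

```text
t=24.48 q=[ 0.36  0.15  2.23 -0.    0.76  1.22] F=[-0.8  0.2  1.5] w=0.71
rot total [ 0.04 -0.02  0.08] rows 1 each [ 0.04 -0.02  0.08]  | trans r [0.02 0.08 0.08] rows 1 each [0.018 0.083 0.078]
```

Gripped (60 mm reading). Lift, then plan the turn to the nest orientation.

Emit:
carry_out(offset=[[-1, 0, 0], [-3, 0, 0], [-3.5, 0, 0], [-3.5, 0, 0], [-3, 0, 0]], delta_rot=[[0, 0, 0], [0, 0, 0], [0, 0, 0], [0, 0, 0], [0, 0, 0]])

```text
time: 24.9
tool_pos: [0.4266, 0.1858, 0.1032]
tcp_rot: [0.675, 1.464, -0.677]
wrist_force: [1.2, -0.7, -0.7]
width: 0.706
```

```bash
cat > pl.py <<'E'
from plan import *
import sys
o,R=jig(J);rot=Ro.from_matrix(np.c_[-R[:,2],R[:,1],R[:,0]])
if len(sys.argv)>3: rot=rot*Ro.from_euler("y",float(sys.argv[3]),degrees=True)
s=read_state();print("jf",((s["tool_pos"]-o)@R*1000).round(1),"F",(s["wrist_force"]@R).round(1))
show(onjig(eval(sys.argv[1])),rot,first=sys.argv[2])
E
python3 pl.py "[1.2,73.4,25]" t; python3 pl.py "[1.2,73.4,25]" r
```

```text
jf [-32.1 262.7  68.4] F [ 0.8 -0.6 -1.2]
t=24.90 q=[ 0.36 -0.06  2.13 -0.    1.07  1.22] F=[ 1.2 -0.7 -0.7] w=0.71
rot total [-44.16 -28.48  11.92] rows 7 each [-6.31 -4.07  1.7 ]  | trans t [ 2.1  -9.73 17.  ] rows 5 each [ 0.421 -1.947  3.4  ]
jf [-32.1 262.7  68.4] F [ 0.8 -0.6 -1.2]
t=24.90 q=[ 0.36 -0.06  2.13 -0.    1.07  1.22] F=[ 1.2 -0.7 -0.7] w=0.71
rot total [-44.16 -28.48  11.92] rows 7 each [-6.31 -4.07  1.7 ]  | trans r [  4.34 -18.93   3.33] rows 5 each [ 0.869 -3.785  0.666]
```

Emit:
carry_out(offset=[[0, 0, 0], [0, 0, 0], [0, 0, 0], [0, 0, 0], [0, 0, 0]], delta_rot=[[-6.31, -4.07, 1.7], [-6.31, -4.07, 1.7], [-6.31, -4.07, 1.7], [-6.31, -4.07, 1.7], [-6.31, -4.07, 1.7]])

```text
time: 25.32
tool_pos: [0.4267, 0.1862, 0.1016]
tcp_rot: [0.243, 1.198, -0.264]
wrist_force: [-0.6, 0.1, -0.9]
width: 0.71
```

Emit:
carry_out(offset=[[0, 0, 0], [0, 0, 0], [0, -3.5, 0.7], [0, -3.5, 0.7], [0, -3.5, 0.7]], delta_rot=[[-6.31, -4.07, 1.7], [-6.31, -4.07, 1.7], [0, 0, 0], [0, 0, 0], [0, 0, 0]])

```text
time: 25.73
tool_pos: [0.4299, 0.0798, 0.1092]
tcp_rot: [0.078, 1.081, -0.106]
wrist_force: [0.7, -1.4, -0.8]
width: 0.709
```

```bash
python3 pl.py "[1.2,73.4,25]" r
```

```text
jf [-19.3 157.1  67.9] F [ 0.3 -1.4 -1.1]
t=25.73 q=[ 0.28 -0.48  2.52 -0.29  0.66  0.6 ] F=[ 0.7 -1.4 -0.8] w=0.71
rot total [-2.73 -2.03  0.74] rows 1 each [-2.73 -2.03  0.74]  | trans r [ 4.29 -8.37  2.05] rows 3 each [ 1.43  -2.792  0.682]
```

Emit:
carry_out(offset=[[0, 0, 1.2], [0, -2.8, 0.9], [0, -2.8, 0], [0, -2.8, 0], [0, 0, 0]], delta_rot=[[0, 0, 0], [-2.73, -2.03, 0.74], [0, 0, 0], [0, 0, 0], [0, 0, 0]])

```text
time: 26.15
tool_pos: [0.4398, -0.0083, 0.1182]
tcp_rot: [0.052, 1.052, -0.086]
wrist_force: [-0.3, -0.4, -1.1]
width: 0.702
```

```bash
python3 pl.py "[1.2,73.4,25]" r
```

```text
jf [-0.4 70.1 67.4] F [-0.7 -0.4 -0.8]
t=26.15 q=[-0.06 -0.54  2.55 -0.03  0.62  0.05] F=[-0.3 -0.4 -1.1] w=0.70
rot total [-1.01 -0.3   0.5 ] rows 1 each [-1.01 -0.3   0.5 ]  | trans r [4.24 0.33 0.16] rows 2 each [2.12  0.163 0.078]
```

Emit:
carry_out(offset=[[0, 0.33, 0.3], [2, 0, 0], [2, 0, 0], [2, 0, 0], [0, 0, 0]], delta_rot=[[-1.0, -0.3, 0.5], [0, 0, 0], [0, 0, 0], [0, 0, 0], [0, 0, 0]])

```text
time: 26.57
tool_pos: [0.4714, -0.0016, 0.0636]
tcp_rot: [0.038, 1.054, -0.062]
wrist_force: [-0.8, 0.4, -1.2]
width: 0.71
```

```bash
python3 pl.py "[1.2,73.4,-38.8]" r; python3 - <<'E'
from prof import *
o,R=jig(J)
for n in("top","side"):
    p,d=snap(n,n+"h");W=(cloud(n,d)-o)@R*1000
    print("plate edge etc; points z 45..75 near nest")
    m=(d>.3)&(abs(W[...,0])<45)&(abs(W[...,1]-74)<60)&(W[...,2]>46)&(W[...,2]<70)
    P=W[m];C=p[m].astype(int)
    wh=C.min(1)>90; Q=P[wh]
    print(n,len(P),wh.sum(), "x",np.percentile(Q[:,0],[2,50,98]).round(1),"y",np.percentile(Q[:,1],[1,5,50,95,99]).round(1),"z",np.percentile(Q[:,2],[5,50,95]).round(1))
    # brightness profile along y at rim height
    g=p.astype(np.float32).mean(2); ys=np.arange(20,130,2.)
    for x in(20,25,29):
        uv=pix(n,onjig(np.array([[x,y,59] for y in ys]))).astype(np.float32);print(x,cv2.remap(g,uv[:,:1],uv[:,1:],cv2.INTER_LINEAR).ravel().astype(int).tolist())
a=cv2.resize(cv2.imread('pics/toph.png')[235:300,325:395],None,fx=5.5,fy=5.5,interpolation=cv2.INTER_CUBIC)
b=cv2.resize(cv2.imread('pics/sideh.png')[120:185,245:315],None,fx=5.5,fy=5.5,interpolation=cv2.INTER_CUBIC)
cv2.imwrite('pics/h.png',np.hstack([a,b]))
E
```

```text
jf [-0.8 79.2  4.7] F [-1.3  0.3 -0.7]
t=26.57 q=[-0.05 -0.35  2.55 -0.02  0.42  0.04] F=[-0.8  0.4 -1.2] w=0.71
rot total [ 0.31 -0.42 -0.3 ] rows 1 each [ 0.31 -0.42 -0.3 ]  | trans r [ 4.35 -0.58  0.2 ] rows 2 each [ 2.173 -0.291  0.101]
plate edge etc; points z 45..75 near nest
top 297 291 x [-28.1   5.2  32.2] y [ 42.1  44.4  99.7 117.9 119.5] z [55.5 59.3 64. ]
20 [219, 220, 216, 208, 188, 154, 116, 90, 89, 99, 113, 124, 129, 130, 124, 113, 102, 97, 114, 128, 136, 128, 117, 104, 91, 84, 80, 80, 77, 70, 62, 61, 77, 100, 126, 135, 138, 135, 130, 127, 126, 131, 135, 138, 139, 138, 135, 131, 126, 113, 96, 76, 68, 64, 62]
25 [218, 221, 228, 220, 192, 154, 114, 96, 93, 103, 114, 119, 119, 112, 103, 95, 88, 99, 124, 156, 171, 168, 155, 136, 112, 94, 81, 71, 65, 59, 55, 56, 64, 81, 106, 121, 129, 129, 128, 127, 126, 128, 131, 134, 134, 132, 129, 126, 123, 114, 95, 79, 69, 65, 66]
29 [150, 150, 153, 151, 139, 116, 98, 90, 92, 106, 116, 122, 121, 117, 110, 95, 85, 85, 95, 114, 123, 123, 119, 106, 93, 80, 73, 66, 60, 56, 55, 58, 65, 82, 97, 111, 121, 127, 131, 131, 131, 131, 132, 133, 135
[... 261 characters left out ...]
64, 58, 57, 55, 51, 49, 49, 52, 59, 69, 80, 87, 93, 98, 102, 108, 114, 122, 130, 134, 133, 132, 130, 129, 127, 127, 129, 130, 130, 128, 126, 123, 119, 115, 110, 105, 102, 98]
25 [242, 240, 240, 238, 235, 232, 228, 214, 202, 191, 184, 168, 154, 136, 121, 110, 102, 97, 90, 83, 75, 65, 54, 47, 45, 47, 51, 56, 66, 77, 87, 96, 100, 103, 107, 110, 117, 123, 127, 129, 127, 125, 124, 122, 125, 128, 127, 123, 119, 115, 111, 106, 102, 101, 100]
29 [235, 235, 231, 228, 224, 225, 223, 220, 217, 214, 210, 197, 188, 175, 159, 138, 126, 118, 114, 107, 96, 85, 77, 64, 53, 48, 47, 50, 55, 61, 70, 82, 90, 95, 100, 101, 103, 108, 114, 116, 116, 116, 117, 119, 120, 121, 122, 121, 116, 110, 106, 102, 96, 97, 99]
```

```bash
python3 - <<'E'
from prof import *
ys=np.arange(100,140,1.)
for n,fs in(("top",("top0","topd","topf")),("side",("side0","sided"))):
  for f in fs:
    g=np.load(f+".npz")["p"].astype(np.float32).mean(2)
    for xs in (np.arange(-30,-5,3),np.arange(5,31,3)):
        uv=pix(n,onjig(np.array([[[x,y,20] for y in ys] for x in xs]))).astype(np.float32)
        q=cv2.remap(g,uv[...,0],uv[...,1],cv2.INTER_LINEAR).mean(0); print(f,q.astype(int).tolist())
E
```

```text
top0 [152, 150, 148, 146, 146, 145, 145, 146, 146, 147, 147, 146, 144, 140, 135, 130, 125, 119, 115, 112, 109, 108, 107, 106, 105, 106, 109, 115, 130, 151, 175, 198, 218, 230, 229, 220, 203, 178, 151, 126]
top0 [164, 170, 180, 193, 205, 216, 226, 234, 240, 244, 246, 246, 243, 233, 218, 198, 174, 152, 132, 120, 113, 109, 107, 107, 107, 107, 108, 112, 125, 145, 168, 192, 214, 228, 228, 219, 202, 178, 150, 124]
topd [194, 195, 196, 198, 200, 202, 203, 205, 207, 209, 210, 210, 207, 200, 188, 173, 157, 141, 128, 119, 114, 111, 109, 108, 107, 108, 110, 117, 131, 152, 175, 198, 217, 229, 229, 220, 203, 178, 151, 126]
topd [252, 252, 252, 251, 251, 251, 251, 251, 251, 251, 250, 248, 244, 235, 219, 199, 176, 153, 134, 122, 115, 111, 110, 110, 110, 110, 111, 115, 127, 147, 170, 193, 214, 228, 228, 219, 202, 178, 151, 125]
topf [164, 162, 159, 158, 157, 155, 154, 153, 152, 151, 148, 144, 138, 129, 119, 108, 98, 89, 82, 78, 75, 74, 73, 73, 74, 76, 79, 84, 93, 104, 118, 131, 142, 149, 150, 147, 139, 126, 111, 98]
topf [241, 235, 228, 219, 209, 199, 189, 180, 172, 165, 158, 152, 146, 138, 129, 121
[... 191 characters left out ...]
5, 142, 138, 133, 128, 124, 119, 115, 112, 108, 105, 103, 101, 99, 98, 96, 94, 92, 90, 88, 86, 83, 81, 79, 77, 77, 82, 86]
side0 [156, 157, 158, 159, 159, 159, 159, 159, 159, 158, 157, 156, 155, 153, 149, 146, 142, 138, 133, 127, 122, 116, 110, 107, 104, 101, 98, 96, 93, 91, 89, 87, 83, 78, 74, 69, 66, 65, 64, 63]
sided [141, 141, 141, 141, 142, 142, 142, 142, 141, 141, 140, 139, 138, 136, 133, 130, 126, 123, 120, 116, 112, 108, 104, 101, 99, 97, 95, 94, 92, 90, 89, 87, 86, 83, 80, 77, 75, 76, 79, 83]
sided [195, 198, 202, 205, 208, 211, 215, 220, 224, 225, 227, 230, 233, 234, 231, 228, 226, 223, 211, 196, 181, 165, 151, 139, 128, 117, 106, 98, 95, 92, 88, 85, 82, 78, 74, 70, 67, 66, 65, 65]
```

Emit:
carry_out(offset=[[0, -0.4, 0.2], [0, 0, 0], [0, 0, 0], [0, 0, 0], [0, 0, 0]], delta_rot=[[0.3, -0.4, -0.3], [0, 0, 0], [0, 0, 0], [0, 0, 0], [0, 0, 0]])

```text
time: 27.08
tool_pos: [0.4748, -0.0062, 0.0688]
tcp_rot: [0.039, 1.039, -0.069]
wrist_force: [-0.1, -0.2, -1.4]
width: 0.707
```

```bash
python3 pl.py "[1.2,73.0,-38.8]" r
```

```text
jf [ 5.1 74.9  7.3] F [-0.7 -0.2 -1.2]
t=27.08 q=[-0.06 -0.36  2.55 -0.02  0.42  0.04] F=[-0.1 -0.2 -1.4] w=0.71
rot total [0.02 0.44 0.01] rows 1 each [0.02 0.44 0.01]  | trans r [ 4.61 -0.19 -0.39] rows 2 each [ 2.303 -0.094 -0.193]
```

Emit:
carry_out(offset=[[0, -0.19, -0.3], [0.8, 0, 0], [0.8, 0, 0], [0, 0, 0], [0, 0, 0]], delta_rot=[[0, 0, 0], [0, 0, 0], [0, 0, 0], [0, 0, 0], [0, 0, 0]])

```text
time: 27.5
tool_pos: [0.4791, -0.0086, 0.052]
tcp_rot: [0.039, 1.042, -0.069]
wrist_force: [0.5, -0.3, -0.9]
width: 0.708
```

```bash
python3 pl.py "[1.2,73.0,-38.8]" r
```

```text
jf [ 0.5 72.8 -9.5] F [-0.  -0.2 -1. ]
t=27.50 q=[-0.07 -0.31  2.56 -0.02  0.36  0.02] F=[ 0.5 -0.3 -0.9] w=0.71
rot total [0.02 0.26 0.02] rows 1 each [0.02 0.26 0.02]  | trans r [2.93 0.02 0.07] rows 1 each [2.926 0.022 0.07 ]
```

Emit:
carry_out(offset=[[0.6, 0, 0.05], [0.6, 0, 0], [0, 0, 0], [0, 0, 0], [0, 0, 0]], delta_rot=[[0, 0, 0], [0, 0, 0], [0, 0, 0], [0, 0, 0], [0, 0, 0]])

```text
time: 27.92
tool_pos: [0.4862, -0.009, 0.0423]
tcp_rot: [0.039, 1.041, -0.069]
wrist_force: [-1.2, 0.9, -0.8]
width: 0.705
```

```bash
python3 pl.py "[1.2,73.0,-38.8]" r
```

```text
jf [  1.8  72.9 -21.5] F [-1.5  0.9 -0.1]
t=27.92 q=[-0.07 -0.27  2.55 -0.02  0.33  0.03] F=[-1.2  0.9 -0.8] w=0.71
rot total [0.03 0.32 0.01] rows 1 each [0.03 0.32 0.01]  | trans r [ 1.73  0.01 -0.06] rows 1 each [ 1.734  0.007 -0.06 ]
```

Emit:
carry_out(offset=[[0.5, 0, 0], [0.5, 0, 0], [0, 0, 0], [0, 0, 0], [0, 0, 0]], delta_rot=[[0, 0, 0], [0, 0, 0], [0, 0, 0], [0, 0, 0], [0, 0, 0]])

```text
time: 28.33
tool_pos: [0.4913, -0.0096, 0.0337]
tcp_rot: [0.039, 1.041, -0.069]
wrist_force: [1.4, -3.1, -1.7]
width: 0.705
```

```bash
python3 pl.py "[1.2,73.0,-38.8]" r
```

```text
jf [  2.   72.7 -31.5] F [ 0.5 -3.  -2.3]
t=28.33 q=[-0.07 -0.23  2.55 -0.02  0.3   0.03] F=[ 1.4 -3.1 -1.7] w=0.70
rot total [0.04 0.33 0.03] rows 1 each [0.04 0.33 0.03]  | trans r [ 0.73  0.03 -0.08] rows 1 each [ 0.731  0.029 -0.08 ]
```

Emit:
carry_out(offset=[[0, -0.06, 0], [0.25, 0, 0], [0.25, 0, 0], [0.1, 0, 0], [0, 0, 0]], delta_rot=[[0, 0, 0], [0, 0, 0], [0, 0, 0], [0, 0, 0], [0, 0, 0]])

```text
time: 28.75
tool_pos: [0.494, -0.0101, 0.0282]
tcp_rot: [0.039, 1.041, -0.069]
wrist_force: [0.2, 0.7, -1.9]
width: 0.707
```

```bash
python3 pl.py "[1.2,73.0,-38.8]" r
```

```text
jf [  1.6  72.4 -37.6] F [-0.8  0.7 -1.7]
t=28.75 q=[-0.07 -0.21  2.55 -0.02  0.28  0.02] F=[ 0.2  0.7 -1.9] w=0.71
rot total [0.03 0.3  0.  ] rows 1 each [0.03 0.3  0.  ]  | trans r [ 0.12  0.06 -0.04] rows 1 each [ 0.118  0.058 -0.043]
```

Emit:
carry_out(offset=[[0.05, 0, 0], [0.05, 0, 0], [0, 0, 0], [0, 0, 0], [0, 0, 0]], delta_rot=[[0, 0, 0], [0, 0, 0], [0, 0, 0], [0, 0, 0], [0, 0, 0]])

```text
time: 29.17
tool_pos: [0.4947, -0.0102, 0.0278]
tcp_rot: [0.039, 1.041, -0.069]
wrist_force: [-3.1, 1.4, 2.5]
width: 0.712
```

```bash
python3 pl.py "[1.2,73.0,-38.8]" r
```

```text
jf [  2.   72.4 -38.3] F [-1.5  1.2  3.8]
t=29.17 q=[-0.07 -0.21  2.55 -0.02  0.27  0.02] F=[-3.1  1.4  2.5] w=0.71
rot total [0.03 0.34 0.  ] rows 1 each [0.03 0.34 0.  ]  | trans r [ 0.05  0.06 -0.08] rows 1 each [ 0.052  0.062 -0.076]
```

Seated on the plate with about 5 N contact. Release and retract.

Emit:
carry_out(offset=[[0, 0, 0], [0, 0, 0], [0, 0, 0], [0, 0, 0], [0, 0, 0]], delta_rot=[[0, 0, 0], [0, 0, 0], [0, 0, 0], [0, 0, 0], [0, 0, 0]], fingers=0.8)

```text
time: 29.58
tool_pos: [0.4951, -0.0103, 0.028]
tcp_rot: [0.039, 1.04, -0.069]
wrist_force: [-0.6, -0.5, 0.5]
width: 0.894
```

Emit:
carry_out(offset=[[-1.5, 0, 0], [-2.5, 0, 0], [-3, 0, 0], [-3, 0, 0], [-3, 0, 0]], delta_rot=[[0, 0, 0], [0, 0, 0], [0, 0, 0], [0, 0, 0], [0, 0, 0]])

```text
time: 30.0
tool_pos: [0.4282, -0.0052, 0.1407]
tcp_rot: [0.039, 1.041, -0.069]
wrist_force: [0.6, -0.5, -0.1]
width: 0.897
```

Emit:
carry_out(offset=[[0, 3.5, 0], [0, 3.5, 0], [0, 3.5, 0], [0, 3.5, 0], [0, 3.5, 0]], delta_rot=[[0, 0, 0], [0, 0, 0], [0, 0, 0], [0, 0, 0], [0, 0, 0]])

```text
time: 30.42
tool_pos: [0.442, 0.1598, 0.1406]
tcp_rot: [0.041, 1.04, -0.069]
wrist_force: [1.5, -1.1, 0.8]
width: 0.896
```

```bash
python3 jf.py | head -1; python3 - <<'E'
from prof import *
o,R=jig(J)
for n in("top","side"):
    p,d=snap(n,n+"z");W=(cloud(n,d)-o)@R*1000
    m=(d>.3)&(abs(W[...,0])<45)&(W[...,1]>40)&(W[...,1]<112)&(W[...,2]>9)&(W[...,2]<26)
    Q=W[m]; r=cv2.minAreaRect(Q[:,:2].astype(np.float32)); A=np.c_[Q[:,:2],np.ones(len(Q))];c=np.linalg.lstsq(A,Q[:,2],rcond=None)[0]
    print(n,m.sum(),"rect",r,"x",np.percentile(Q[:,0],[2,50,98]).round(1),"y",np.percentile(Q[:,1],[2,50,98]).round(1),"z",np.percentile(Q[:,2],[5,50,95]).round(1),"tilt",c[:2].round(3))
a=cv2.resize(cv2.imread('pics/topz.png')[235:297,325:425],None,fx=7.8,fy=7.8,interpolation=cv2.INTER_CUBIC)
F=np.array([[39,31],[39,-31],[-39,-31],[-39,31]])
q=np.array([[-1+b,74.5+c,14] for c,b in F]);uv=((pix("top",onjig(q))-[325,235]+.5)*7.8).astype(int)
cv2.polylines(a,[uv.reshape(-1,1,2)],True,(0,255,0),1); cv2.imwrite('pics/z.png',a)
E
```

```text
jigframe [  1.6 237.9  92.1] q [ 0.53 -0.41  2.44 -0.45  0.72  0.89] F [ 1.8 -1.  -0.1] w 0.896 t 30.42
top 493 rect ((-4.328559875488281, 76.15330505371094), (71.84821319580078, 69.65017700195312), 89.67569732666016) x [-33.3   0.   29. ] y [ 41.4  75.8 110.7] z [12.2 16.4 20.8] tilt [ 0. -0.]
side 205 rect ((-3.6151885986328125, 75.68667602539062), (70.38362884521484, 71.33674621582031), 0.48102957010269165) x [-35.8   0.4  27.9] y [ 43.4  77.9 110.9] z [ 9.9 13.2 18. ] tilt [ 0.004 -0.003]
```

View pics/z.png

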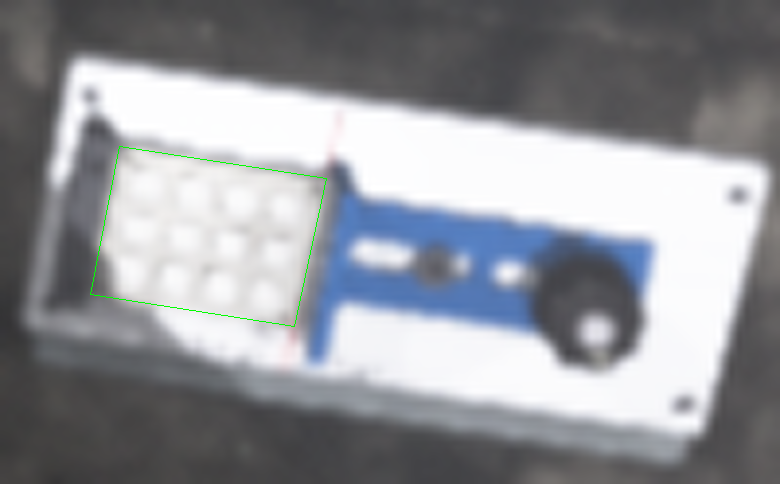

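```bash
python3 -c "
from h import *
a,b=np.load('top0.npz')['p'].astype(int),np.load('topz.npz')['p'].astype(int)
print('handset/driver/bottle-tip patch change',[abs(a[r:r+s,c:c+w]-b[r:r+s,c:c+w]).mean().round(1) for r,s,c,w in((150,75,412,28),(172,65,308,18))])
print(finish_job())"
```

```text
handset/driver/bottle-tip patch change [np.float64(4.1), np.float64(3.2)]
the job is handed in; nothing more can be done
None
```

I slid the fence onto the red line, tightened the star knob with two grasps, laid the keypad in the nest, let go of it and handed the job in at about 30 s of robot time. No verdict was reported.

**Fence:** the last measurements put its face within about 1 mm of the line. The top camera shows roughly half the line still visible in front of the face. The side camera shows almost none, which suggests it may sit slightly past, around +0.5 to +1 mm. Both are inside the 2.5 mm limit.

**Knob:** it dropped 2.5 mm (top camera) to 2.9 mm (side camera), and the torque peaked at 2.7 N m with the pads slipping over the star's lobes. I read that as the hard stop. The drop is at or just under the 2.9–3.6 mm I expected for a full tighten, and I could not measure the clamping force itself.

**Keypad:** it lies flat (depth slope below 0.005), keys up. In the last picture it matches the home outline to about one pixel (2–3 mm), with its lower edge at the pins.

**What disagreed or went wrong:**
- **Fingertips:** they were about 37 mm behind the reported TCP, although the text puts them at it. My first pinch on the fence closed on air, and I used the measured offset after that.
- **Camera lengths:** the top camera put the stop and the line about 83 mm apart instead of 81. I averaged camera and robot readings to place the keypad.

**Bystanders:** the handset and the torque driver look unmoved in the last top picture. I did not check the bottle in a picture, but nothing came near it.

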